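Load the cold packs into the cheese cooler and lock it

TASK

Get the cheese cooler ready for breakfast: turn its locking handle fully open, slide every flat cold pack lying on the worktop lengthwise into a slot of its own in the cooler's front until it is fully home, then turn the handle back to fully closed so that the packs are locked in. Do not knock over or push aside the two jars and the mill that stand near by.

Things in the scene. Friction and masses are not known exactly. Their poses are not given: they have to be found in the camera images.
- cooler: low fixed steel box, wooden top with two pieces of cheese (at y below 40 mm, x above -15 mm, up to 85 mm over the worktop). Origin on the worktop at mid box; x points into the slots, away from the robot, y left, z up. Body x -67.5 to 67.5, y -140 to 185 mm, 52 mm high. Three equal level slots open in its front (x = -67.5 mm), 122 mm deep to a solid back
- slot_1 (a point): right-hand slot, 64 mm wide, 23 mm high (8 to 31 mm above the worktop); the point is the middle of the mouth's lower edge, at (-67.5, -86, 8) mm in the cooler's frame, axes as the cooler's (x into the slot). The 22 mm walls beside it have round noses, so the mouth is flared sideways
- slot_2 (a point): middle slot, 64 mm wide, 23 mm high (8 to 31 mm above the worktop); the point is the middle of the mouth's lower edge, at (-67.5, 0, 8) mm in the cooler's frame, axes as the cooler's (x into the slot). The 22 mm walls beside it have round noses, so the mouth is flared sideways
- slot_3 (a point): left-hand slot, 64 mm wide, 23 mm high (8 to 31 mm above the worktop); the point is the middle of the mouth's lower edge, at (-67.5, 86, 8) mm in the cooler's frame, axes as the cooler's (x into the slot). The 22 mm walls beside it have round noses, so the mouth is flared sideways
- comb_bar (a point): dark locking comb that the handle slides 30 mm sideways, 3 to 11 mm in front of the mouths: a bar low on the worktop, 7 mm high (this point is at its middle), with three 14 mm wide teeth standing up to 26 mm. Closed, a tooth stands before each mouth; open, the teeth stand before the walls and the mouths are clear. A pack that sticks out jams it
- lock_handle (a joint): angle of the locking handle in rad about an upright axis: 0 at the closed stop (lever points to the cooler's -y), 1.571 at the open stop (lever points to the cooler's +x, away from the robot); seen from above it opens anticlockwise. Moderate friction (about 2 to 3 N at the grip), no spring: it stays where it is left.
- handle_grip (a point): centre of the handle's upright round black grip (22 mm diameter, 32 mm tall, 68 to 100 mm above the worktop) at the lever's end; it moves with the handle, 85 mm from its axis. The lever below it is 18 mm wide, 60 to 70 mm above the worktop.
- handle_pivot (a point): point on the handle's fixed upright axis, at the height of the grip's centre; at (-45, 165, 84) mm in the cooler's frame
- pack_1_mid (a point): centre of a flat white cold pack, a rigid slab 120 x 60 x 16 mm with rounded edges, 0.2 kg, lying flat on the worktop; x along its length, y across its width, z up. All packs are alike and either end may go in first; two or three of them are present. Fully home its centre lies at x = -5.5 mm in the cooler's frame and its outer end is about level with the mouth
- pack_2_mid (a point): centre of a flat white cold pack, a rigid slab 120 x 60 x 16 mm with rounded edges, 0.2 kg, lying flat on the worktop; x along its length, y across its width, z up. All packs are alike and either end may go in first; two or three of them are present. Fully home its centre lies at x = -5.5 mm in the cooler's frame and its outer end is about level with the mouth
- pack_3_mid (a point): centre of a flat white cold pack, a rigid slab 120 x 60 x 16 mm with rounded edges, 0.2 kg, lying flat on the worktop; x along its length, y across its width, z up. All packs are alike and either end may go in first; two or three of them are present. Fully home its centre lies at x = -5.5 mm in the cooler's frame and its outer end is about level with the mouth
- jar_a: preserve jar with a green lid, 60 mm diameter, 75 mm tall, loose; origin under its centre; to be left alone
- jar_b: preserve jar with a red lid, 60 mm diameter, 75 mm tall, loose; origin under its centre; to be left alone
- mill: brown wooden mill, 52 mm diameter, 140 mm tall, loose; origin under its centre; to be left alone

How it is judged:
By the outcome, as a careful person would: the job done as asked, in the order asked, and still so for the second after the job is handed in, with the robot touching nothing.
Of pack_1, pack_2, pack_3 only 2 to 3 are there at a start; the rules pass over those that are not, and their reading is None.
At some moment in a run one of pack_1, pack_2, pack_3 may be knocked a few centimetres aside while the robot is not near it.
Once in a run the grip may slacken for a moment while it holds something.
It also fails if it takes over 210 s, if anything falls off the work surface, if the arm or the gripper's body presses on something with over 40 N, if the wrist force passes 120 N, or if a joint passes its speed limit or range.

ROBOT

A 6-joint arm with a two-finger parallel gripper is mounted at the origin on a cart in front of the work surface, level with it; the furniture and walls round the work are solid. World frame = base frame: x ahead of the robot, y to its left, z up, the work surface at z = 0. Lengths are in m, angles in rad, forces in N, time in s.
With the tool pointing down it reaches from about 0.375 to 0.975 m from the base axis. Payload 3.8 kg.
Tool frame: the origin (TCP) lies at the very end of the fingers, on their centre line; the grasp point (between the pads) lies 19 mm behind it; z points along the fingers, y is the line along which they close (so a half turn about z gives the same grasp; the last joint's range is limited). The gripper opens to 85 mm and grips with 20 to 120 N. Pads are 22 mm wide; open, the fingers measure 114 mm over their backs; the gripper's body (76 mm by 85 mm) begins 54 mm behind the grasp point. The pads swing forward as they close: fully open they stand 13 mm farther back than shut.
Start: joints at [-1.177, 0.264, 1.604, -0, 1.274, -0.037], TCP at [0.282, -0.613, 0.211] pointing down, gripper open.
Joint ranges: [-2.63, 2.63], [-0.94, 2.18], [0.31, 2.57], [-1.31, 4.45], [0, 2.66], [-2.55, 2.55]. Speed limits (rad/s): [2.57, 2.57, 3.14, 3.14, 3.14, 3.14].

INTERFACE

Orientations are given as a unit quaternion [x, y, z, w].
In Python, from bench import readout, cams, order gives the robot as it stands.
- The arm moves only by the shell command python3 -m pendant 'ROWS' [OPENING] [FORCE]. ROWS is JSON, one flat list of numbers, 6 for each row, row after row: the shift along the world's x, y, z in m, then the turn, a rotation vector about the world's x, y, z in rad. A call has 1 to 12 rows; each row shifts and turns the commanded pose from where the row before left it; what a row does not reach is not made up. A row lasts 1/10 s, in which the tool goes at most 50 mm and 8.59 degrees, less where a joint would pass 70% of its speed; a pose out of reach is approached as far as the arm can. A call with a gripper value outside its range is refused whole. OPENING is the opening, from -1 (shut) to 1 (fully open), set as the call begins (- or left out, the last holds). The fingers move at their own pace and stop on an object; FORCE is the grip in N (left out, the last holds). Time passes only in rows, so rows that do not move let the fingers close. It gives the time, the measured TCP pose, the force and the opening at its end, in the units of the state.
- readout.sense(): the state, without advancing time (a new reading comes with each control period).
- cams.read_camera(name): name is "side" or "top" or "wrist"; returns a dict with "image" (420x560x3 uint8, red, green, blue), "z_map" (420x560 float32, m along the optical axis (not along the pixel's ray), 0 where there is no reading), "fx", "fy", "cx", "cy" (pixels), "pose" (4x4, takes a point from camera to world coordinates). Camera axes: x right, y down, z forward; pixel columns grow to the right and rows downward; lengths in m; the calibration is good to about 2 mm. A picture is of the moment at which its call begins.
- order.close_job(): hands the job in, once; it reports no verdict.
The state is a dict: "clock": time; "qpos": joint angles; "joint_velocities": joint speeds; "tau": joint torques, N m; "eef_pos": TCP position; "tcp_rot": TCP orientation; "ft_force": force on the tool from outside, world axes, zero at the start; "moment": the same for the moment, N m; "width": opening from 0.0 (shut) to 1.0 (fully open).
Only numpy, scipy, OpenCV 4.12 (cv2) and the standard library are available. Lean on these libraries where they do the work, as an engineer would, in place of code of your own. Each camera call takes 0.05 s, during which the arm holds its last target. There are 200 camera calls.

## Working session

There is one attempt and no reset: what is moved stays moved. The work goes in short steps, Python scripts to look and compute and a shell command to move; the robot and the scene stay as the last step left them, time stands still between calls to the robot, and variables do not carry over. Pictures are saved under pics/ and viewed, on a budget of 14 in all, crops included, one or two more only if the job needs it, and the job is handed in when it is done.

```bash
ls; mkdir -p pics
python3 - <<'E'
from bench import readout,cams,order
import cv2,numpy as np
s=readout.sense();print(s)
ims=[]
for n in("top","side"):
    c=cams.read_camera(n);np.savez(''+n+'0.npz',**c)
    print(n,c['fx'],c['cx'],c['cy'],np.round(c['pose'],3).tolist())
    cv2.imwrite(f'pics/{n}0.png',c['image'][:,:,::-1])
E
```

```text
pics
{'clock': 0.0, 'qpos': array([-1.17688193e+00,  2.64752860e-01,  1.60543095e+00,  2.01915917e-05,
        1.27372156e+00, -3.69120870e-02]), 'joint_velocities': array([-1.42628014e-04, -5.26337734e-05,  1.62093732e-03, -9.60893134e-04,
       -3.03856002e-04, -5.29951450e-04]), 'tau': array([ 1.58180297e-03, -5.15100503e+01, -3.67314148e+01,  1.05843901e-04,
        1.29702155e-02, -5.96687073e-06]), 'eef_pos': array([ 0.28157901, -0.61256691,  0.20923156]), 'tcp_rot': array([ 9.76888128e-01,  2.13748097e-01, -1.95819318e-04, -1.13969399e-03]), 'ft_force': array([ 0.03636304, -0.77049089, -0.17449887]), 'moment': array([ 0.01732002,  0.01292132, -0.04433067]), 'width': 1.0008985138817705}
top 539.7838032474962 275.101775706139 213.1681907011473 [[0.001, -0.998, 0.055, 0.541], [-1.0, -0.001, 0.001, 0.002], [-0.001, -0.055, -0.998, 1.536], [0.0, 0.0, 0.0, 1.0]]
side 464.93286335840173 282.0118119953646 210.80422916005168 [[-0.988, -0.065, 0.141, 0.455], [-0.155, 0.393, -0.906, 0.89], [0.004, -0.917, -0.399, 0.458], [0.0, 0.0, 0.0, 1.0]]
```

View pics/top0.png

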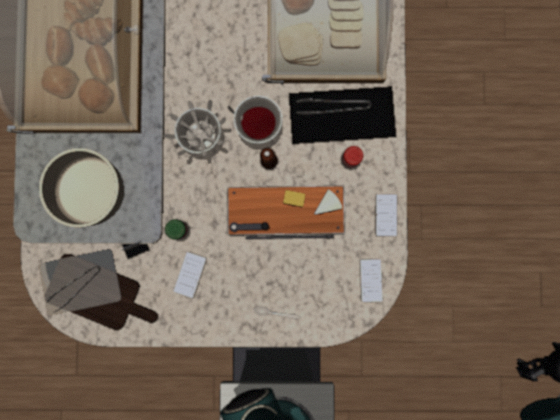

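View pics/side0.png

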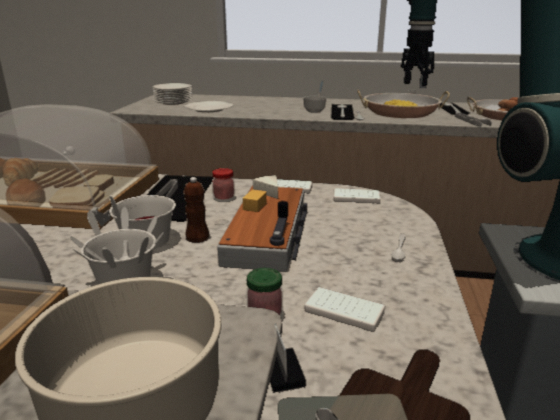

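```bash
cat > h.py <<'E'
import numpy as np,cv2
def ray(c,u,v,z):
    P=c['pose'];d=P[:3,:3]@np.array([(u-c['cx'])/c['fx'],(v-c['cy'])/c['fy'],1.]);o=P[:3,3]
    return (o+d*(z-o[2])/d[2])[:2]
def rect(c,mask,z,lo=150,hi=1e9):
    out=[]
    for k in cv2.findContours(mask.astype(np.uint8),cv2.RETR_EXTERNAL,cv2.CHAIN_APPROX_NONE)[0]:
        if lo<cv2.contourArea(k)<hi:
            p=np.array([ray(c,*q[0],z) for q in k])*1000
            (m,(a,b),t)=cv2.minAreaRect(p.astype(np.float32))
            if a<b:a,b,t=b,a,t+90
            t=(t+90)%180-90
            px=k[:,0].mean(0)
            out.append((np.round(px),np.round(m,1),round(a,1),round(b,1),round(t,1)))
    return out
E
python3 - <<'E'
from h import *
c=np.load('top0.npz');h=cv2.cvtColor(c['image'],cv2.COLOR_RGB2HSV);H,S,V=[h[...,i].astype(int) for i in range(3)]
roi=np.zeros(H.shape,bool);roi[130:345,160:406]=1
rgb=c['image'].astype(int)
for p in[(190,275),(371,281),(386,215),(340,300),(300,225),(240,227),(290,237),(176,229),(353,156)]:print(p,h[p[1],p[0]],rgb[p[1],p[0]])
# deviations
white=roi&(rgb[...,2]>rgb[...,0]-3)&(V>150)
print('white');[print(r) for r in rect(c,white,.016)]
wood=roi&(S>140)&(H<20)&(V>90)
print('wood');[print(r) for r in rect(c,wood,.052)]
z=c['z_map']
P=c['pose'];v,u=np.mgrid[:420,:560]
pc=np.stack([(u-c['cx'])/c['fx']*z,(v-c['cy'])/c['fy']*z,z],-1)@P[:3,:3].T+P[:3,3]
np.save('pc.npy',pc)
for n,zl,zh in(('10-35',.011,.035),('45-58',.045,.058),('60-85',.06,.085),('85+',.086,.11),('110',.11,.2)):
  print(n);m=roi&(pc[...,2]>zl)&(pc[...,2]<zh)&(z>0)
  [print(r) for r in rect(c,m,(zl+zh)/2,30)]
E
```

```text
(190, 275) [111  17 191] [178 182 191]
(371, 281) [115  15 190] [179 181 190]
(386, 215) [111  19 189] [175 179 189]
(340, 300) [ 18  33 171] [171 162 149]
(300, 225) [ 10 166 129] [129  74  45]
(240, 227) [144  22  59] [58 54 59]
(290, 237) [160  13  59] [59 56 58]
(176, 229) [ 62 104  76] [45 76 47]
(353, 156) [  1 186 140] [140  42  38]
white
(array([371., 280.]), array([ 438.1, -265.8]), 116.8, 57.2, 2.1)
(array([189., 274.]), array([453.1, 243.6]), 116.5, 56.5, -18.7)
(array([386., 215.]), array([ 621.8, -311.1]), 116.1, 53.7, -0.5)
wood
(array([286., 212.]), array([632.3, -26. ]), 312.7, 124.6, -89.3)
(array([353., 155.]), array([ 783.4, -212.6]), 49.9, 47.4, -89.9)
10-35
(array([371., 281.]), array([ 436.3, -265.1]), 122.1, 59.9, 2.0)
(array([190., 275.]), array([452.5, 240.7]), 118.4, 59.9, -18.4)
(array([386., 215.]), array([ 620.1, -309.7]), 118.5, 59.0, -0.5)
(array([270., 164.]), array([765.9,  17.5]), 50.2, 34.6, -72.5)
(array([254., 133.]), array([847.7,  63. ]), 62.3, 25.7, -89.9)
(array([200., 136.]), array([844.9, 219. ]), 53.4, 52.5, 60.2)
45-58
(array([286., 211.]), array([631.5, -27.6]), 321.8, 134.4, -89.2)
60-85
(array([246., 227.]), array([584.4,  81.9]), 86.8, 21.7, -89.9)
(array([175., 229.]), array([578.8, 274.4]), 54.3, 54.2, 0.6)
(array([294., 199.]), array([662. , -48.9]), 54.9, 38.0, 78.7)
(array([328., 204.]), array([ 640.4, -144.8]), 77.5, 53.5, -29.8)
(array([353., 156.]), array([ 780.1, -211. ]), 52.4, 51.9, -0.3)
(array([258., 137.]), array([832.2,  50.1]), 115.0, 35.9, -89.9)
(array([197., 143.]), array([816.9, 218.4]), 128.6, 66.2, -89.9)
85+
(array([265., 226.]), array([587.7,  31.2]), 18.7, 18.7, -89.9)
110
(array([267., 155.]), array([767.7,  22.7]), 38.7, 36.4, -89.9)
```

```bash
python3 -m pendant '[0.021,0.045,0,0,0,-0.036,0.021,0.045,0,0,0,-0.036,0.021,0.045,0,0,0,-0.036,0.021,0.045,0,0,0,-0.036,0.021,0.045,0,0,0,-0.036,0.021,0.045,0,0,0,-0.036,0.021,0.045,0,0,0,-0.036,0.021,0.045,0,0,0,-0.036,0.021,0.045,0,0,0,-0.036,0.021,0.045,0,0,0,-0.036,0.021,0.045,0,0,0,-0.036,0.021,0.045,0,0,0,-0.034]'
python3 -m pendant '[0.018,0.035,0,0,0,0,0.018,0.035,0,0,0,0,0.016,0.033,0,0,0,0,0,0,0,0,0,0,0,0,0,0,0,0]' 0.1
python3 - <<'E'
from bench import readout,cams
import cv2,numpy as np
s=readout.sense();print(s['clock'],s['eef_pos'],s['tcp_rot'],s['width'],s['qpos'])
c=cams.read_camera('wrist');np.savez('w1.npz',**c);cv2.imwrite('pics/w1.png',c['image'][:,:,::-1])
print(np.round(c['pose'],3),c['fx'])
E
```

```text
clock: 1.3
eef_pos: [0.534, -0.0713, 0.2103]
tcp_rot: [1.0, -0.0, -0.0, 0.0]
ft_force: [0.0, -0.4, 0.1]
width: 1.0
clock: 1.8
eef_pos: [0.5855, 0.0303, 0.2098]
tcp_rot: [1.0, 0.001, -0.001, 0.0]
ft_force: [-0.8, -0.6, 0.2]
width: 0.552
1.8 [0.5854779  0.03033735 0.20978951] [ 9.99998580e-01  1.45423919e-03 -8.18276311e-04  2.36523223e-04] 0.5523826902428787 [ 9.57407543e-03  9.89302784e-02  1.79870990e+00 -4.85172259e-04
  1.24559285e+00  1.57761731e+00]
[[ 0.003 -0.958 -0.287  0.659]
 [-1.    -0.002 -0.002  0.031]
 [ 0.001  0.287 -0.958  0.373]
 [ 0.     0.     0.     1.   ]] 313.930968361432
```

View pics/w1.png

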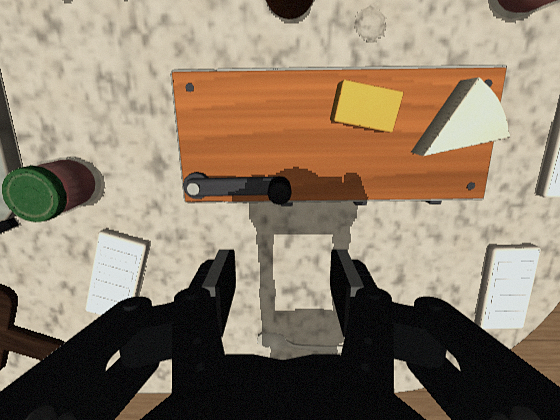

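Run:
```python
from h import *
c=np.load('w1.npz');h=cv2.cvtColor(c['image'],cv2.COLOR_RGB2HSV);H,S,V=[h[...,i].astype(int) for i in range(3)]
P=c['pose'];z=c['z_map'];v,u=np.mgrid[:420,:560]
pc=np.stack([(u-c['cx'])/c['fx']*z,(v-c['cy'])/c['fy']*z,z],-1)@P[:3,:3].T+P[:3,3]
roi=v<240
for n,zl,zh in(('pack',.011,.02),('box',.046,.058),('lever',.06,.08),('grip',.092,.11)):
  print(n);m=roi&(pc[...,2]>zl)&(pc[...,2]<zh)&(z>0)
  [print(r) for r in rect(c,m,np.median(pc[...,2][m]),60)];print(np.median(pc[...,2][m]))
m=roi&(H<20)&(S>120)&(V>60);m=cv2.morphologyEx(m.astype(np.uint8),cv2.MORPH_CLOSE,np.ones((25,25)))
print('wood',rect(c,m,.052,3000))
# front edge line fit of box points
m=roi&(pc[...,2]>.046)&(pc[...,2]<.058)
for a,b in((300,480),):
  f=[];g=[]
  for col in range(a,b):
    r=np.nonzero(m[:,col])[0]
    f.append(pc[r.max(),col,:2]);g.append(pc[r.min(),col,:2])
  for q in(f,g):
    q=np.array(q);print(np.polyfit(q[:,1],q[:,0],1))
```

```text
pack
(array([113., 237.]), array([513.8, 237. ]), 39.3, 10.5, -89.9)
(array([  5., 226.]), array([525.3, 368. ]), 19.5, 12.1, -67.5)
(array([ 84., 176.]), array([584.7, 262.1]), 59.0, 29.1, 19.4)
(array([554., 164.]), array([ 602.4, -275.5]), 86.1, 20.5, 14.4)
(array([511.,  10.]), array([ 757. , -198.6]), 40.0, 9.1, 70.3)
(array([289.,  10.]), array([757.7,  23.9]), 44.8, 14.9, -89.8)
0.01509320539320641
box
(array([225., 199.]), array([570.5,  89.5]), 92.0, 13.0, 86.6)
(array([ 61., 183.]), array([584. , 263.1]), 58.0, 34.6, 18.3)
(array([  2., 185.]), array([581.9, 320.4]), 79.6, 11.4, -14.3)
(array([352., 127.]), array([633.4, -22.8]), 317.7, 132.2, -89.1)
(array([544.,   1.]), array([ 752.9, -202.6]), 27.0, 3.9, -89.8)
0.05193522147802937
lever
(array([235., 185.]), array([588.9,  75.9]), 103.6, 26.0, -89.9)
(array([ 34., 194.]), array([580. , 275.2]), 63.5, 55.6, -71.7)
(array([336., 101.]), array([668. , -17.8]), 35.1, 3.9, -9.5)
(array([444., 116.]), array([ 654.6, -116.9]), 80.9, 9.3, -29.8)
0.07331991669658836
grip
(array([279., 192.]), array([589. ,  33.7]), 21.6, 21.1, 18.5)
0.09961385417126958
wood [(array([352., 130.]), array([633.4, -23.1]), 316.1, 127.8, -89.1)]
[-0.01271761  0.56668358]
[-0.01531524  0.6987843 ]
```

```bash
python3 -m pendant '[0.0025,0.002,-0.044,0,0,0,0,0,-0.04,0,0,0,0,0,-0.03,0,0,0,0,0,-0.018,0,0,0,0,0,0,0,0,0]' 
python3 -m pendant '[0,0,0,0,0,0,0,0,0,0,0,0,0,0,0,0,0,0,0,0,0,0,0,0,0,0,0,0,0,0,0,0,0,0,0,0,0,0,0,0,0,0]' -1 25
```

```text
clock: 2.35
eef_pos: [0.5845, 0.03, 0.0748]
tcp_rot: [1.0, -0.001, -0.004, 0.0]
ft_force: [-0.0, 0.5, 0.3]
width: 0.545
clock: 3.05
eef_pos: [0.5889, 0.0317, 0.0793]
tcp_rot: [1.0, 0.001, 0.001, 0.0]
ft_force: [-0.4, 0.6, 3.3]
width: -0.005
```

Run:
```python
from bench import readout,cams
import cv2,numpy as np
ims=[]
c=cams.read_camera('wrist');ims.append(c['image'])
c=cams.read_camera('side');ims.append(cv2.resize(c['image'][140:300,180:393],(560,420)))
cv2.imwrite('pics/a2.png',cv2.resize(np.hstack(ims),(800,300))[:,:,::-1])
s=readout.sense();print(s['eef_pos'],s['width'],s['ft_force'])
```

```text
[0.58890209 0.03173108 0.07931557] -0.0014448471799236426 [-0.74353959  0.40411392  4.18888305]
```

View pics/a2.png

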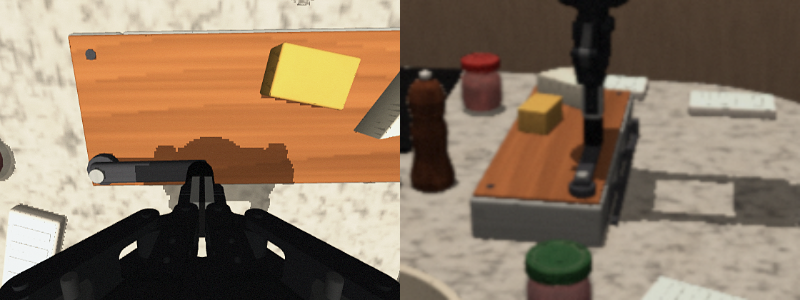

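Run:
```python
from bench import readout,cams
import cv2,numpy as np
c=cams.read_camera('wrist');a=cv2.resize(c['image'][200:330,180:355],(538,400),interpolation=cv2.INTER_CUBIC)
z=c['z_map'];P=c['pose'];v,u=np.mgrid[:420,:560]
pc=np.stack([(u-c['cx'])/c['fx']*z,(v-c['cy'])/c['fy']*z,z],-1)@P[:3,:3].T+P[:3,3]
for r in range(205,330,10):print(r,[tuple(np.round(pc[r,k]*1000).astype(int)) for k in range(256,312,6)])
a=np.clip(a.astype(float)*2.5,0,255).astype(np.uint8)
cv2.imwrite('pics/a3.png',a[:,:,::-1])
```

```text
205 [(np.int64(606), np.int64(49), np.int64(52)), (np.int64(606), np.int64(45), np.int64(52)), (np.int64(606), np.int64(41), np.int64(52)), (np.int64(606), np.int64(37), np.int64(52)), (np.int64(606), np.int64(34), np.int64(52)), (np.int64(605), np.int64(30), np.int64(51)), (np.int64(605), np.int64(26), np.int64(51)), (np.int64(606), np.int64(22), np.int64(52)), (np.int64(606), np.int64(18), np.int64(52)), (np.int64(606), np.int64(15), np.int64(53))]
215 [(np.int64(599), np.int64(49), np.int64(52)), (np.int64(599), np.int64(45), np.int64(52)), (np.int64(599), np.int64(41), np.int64(53)), (np.int64(599), np.int64(37), np.int64(52)), (np.int64(599), np.int64(34), np.int64(52)), (np.int64(599), np.int64(30), np.int64(51)), (np.int64(599), np.int64(26), np.int64(52)), (np.int64(599), np.int64(22), np.int64(52)), (np.int64(599), np.int64(18), np.int64(53)), (np.int64(599), np.int64(14), np.int64(53))]
225 [(np.int64(597), np.int64(48), np.int64(64)), (np.int64(597), np.int64(44), np.int64(66)), (np.int64(596), np.int64(41), np.int64(63)), (np.int64(597), np.int64(37), np.int64(65)), (np.i
[... 4190 characters left out ...]
37)), (np.int64(586), np.int64(31), np.int64(137)), (np.int64(599), np.int64(29), np.int64(156)), (np.int64(601), np.int64(27), np.int64(158)), (np.int64(601), np.int64(25), np.int64(158)), (np.int64(600), np.int64(23), np.int64(157))]
325 [(np.int64(606), np.int64(39), np.int64(169)), (np.int64(606), np.int64(38), np.int64(170)), (np.int64(604), np.int64(36), np.int64(167)), (np.int64(590), np.int64(35), np.int64(148)), (np.int64(582), np.int64(33), np.int64(138)), (np.int64(582), np.int64(31), np.int64(138)), (np.int64(589), np.int64(29), np.int64(148)), (np.int64(606), np.int64(28), np.int64(170)), (np.int64(605), np.int64(26), np.int64(169)), (np.int64(606), np.int64(25), np.int64(170))]
```

View pics/a3.png

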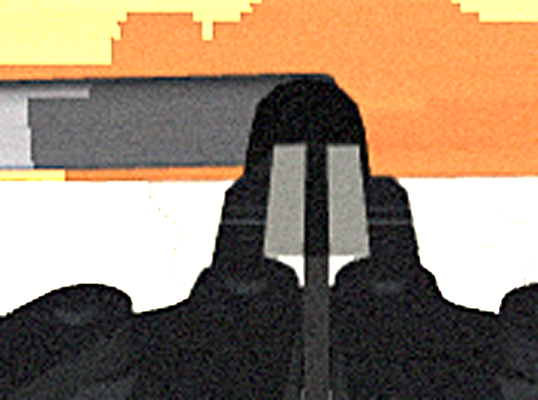

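```bash
python3 -m pendant '[0,0,0.03,0,0,0,0,0,0.03,0,0,0,0,0,0,0,0,0,0,0,0,0,0,0]'
python3 - <<'E'
from bench import readout,cams
import cv2,numpy as np
c=cams.read_camera('wrist')
z=c['z_map'];P=c['pose'];v,u=np.mgrid[:420,:560]
pc=np.stack([(u-c['cx'])/c['fx']*z,(v-c['cy'])/c['fy']*z,z],-1)@P[:3,:3].T+P[:3,3]
t=readout.sense()['eef_pos'];print(t,readout.sense()['width'])
d=(pc-t)*1000
for r in range(215,300,6):print(r,[tuple(int(x) for x in d[r,k]) for k in range(262,306,6)])
a=cv2.resize(c['image'][180:330,180:380],(532,400),interpolation=cv2.INTER_CUBIC)
c=cams.read_camera('side');b=cv2.resize(c['image'][100:260,210:330],(300,400))
a=np.clip(np.hstack([a,b]).astype(float)*2,0,255).astype(np.uint8)
cv2.imwrite('pics/a4.png',cv2.resize(a,(800,385))[:,:,::-1])
E
```

```text
clock: 3.6
eef_pos: [0.5888, 0.0318, 0.139]
tcp_rot: [1.0, 0.0, 0.001, -0.0]
ft_force: [0.7, 0.4, -0.2]
width: 0.002
[0.58775175 0.03172333 0.13774934] -0.0013450925985098478
215 [(-2, 16, -67), (6, 10, -40), (7, 6, -38), (7, 1, -37), (7, -2, -38), (6, -6, -39), (-8, -12, -85), (-8, -17, -86)]
221 [(-7, 16, -68), (2, 10, -38), (3, 6, -37), (2, 1, -38), (2, -2, -37), (2, -6, -38), (-13, -12, -85), (-13, -17, -85)]
227 [(-19, 17, -87), (-1, 10, -38), (-1, 6, -37), (-1, 1, -37), (-1, -2, -38), (-1, -6, -38), (-20, -13, -88), (-21, -18, -91)]
233 [(-44, 21, -136), (-45, 15, -137), (-5, 6, -38), (-5, 1, -37), (-6, -2, -38), (-45, -9, -137), (-44, -15, -137), (-45, -21, -138)]
239 [(-51, 21, -137), (-52, 15, -138), (-51, 8, -138), (-51, 2, -136), (-51, -3, -136), (-51, -9, -137), (-52, -15, -138), (-51, -22, -136)]
245 [(-58, 21, -137), (-59, 15, -140), (-58, 9, -138), (-58, 2, -137), (-58, -3, -136), (-58, -9, -137), (-58, -15, -137), (-58, -22, -137)]
251 [(-64, 21, -137), (-64, 15, -136), (11, 4, 29), (12, 1, 30), (12, -1, 30), (12, -4, 31), (-64, -16, -136), (-65, -22, -138)]
257 [(7, 
[... 175 characters left out ...]
, -3, 43), (8, -6, 35), (7, -9, 33)]
269 [(8, 9, 40), (11, 6, 47), (12, 3, 48), (11, 1, 47), (12, -1, 48), (11, -3, 46), (12, -6, 48), (8, -9, 40)]
275 [(7, 9, 44), (12, 6, 53), (12, 3, 53), (12, 1, 52), (12, -1, 53), (12, -3, 53), (12, -5, 53), (8, -8, 46)]
281 [(7, 8, 49), (12, 5, 57), (11, 3, 57), (11, 1, 56), (12, 0, 57), (11, -3, 57), (11, -5, 57), (8, -8, 51)]
287 [(15, 7, 66), (12, 5, 63), (13, 3, 63), (10, 1, 59), (10, 0, 59), (12, -3, 63), (13, -5, 63), (14, -7, 66)]
293 [(13, 7, 68), (13, 5, 67), (13, 3, 67), (8, 1, 59), (7, 0, 59), (13, -2, 67), (12, -5, 67), (13, -7, 68)]
299 [(12, 7, 70), (12, 5, 70), (12, 3, 70), (5, 1, 59), (5, 0, 59), (13, -2, 71), (12, -4, 70), (13, -6, 71)]
```

View pics/a4.png

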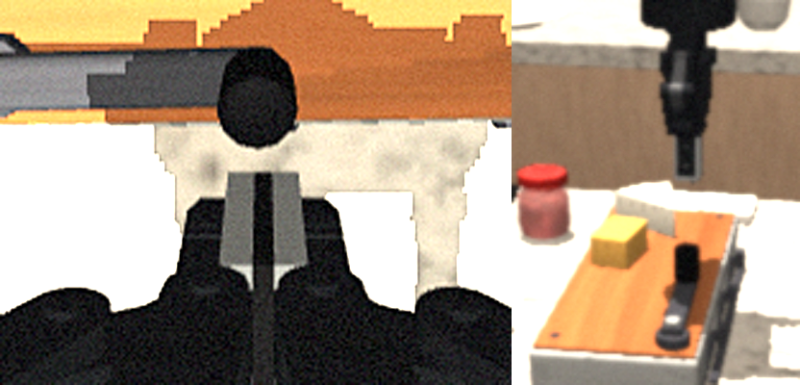

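```bash
python3 -m pendant '[0.001,0.001,0,0,0,0,0,0,0,0,0,0,0,0,0,0,0,0,0,0,-0.02,0,0,0,0,0,-0.02,0,0,0,0,0,-0.02,0,0,0,0,0,-0.01,0,0,0,0,0,0,0,0,0,0,0,0,0,0,0]' 0.1
python3 -m pendant '[0,0,-0.01,0,0,0,0,0,-0.006,0,0,0,0,0,0,0,0,0,0,0,0,0,0,0]'
python3 -m pendant '[0,0,0,0,0,0,0,0,0,0,0,0,0,0,0,0,0,0,0,0,0,0,0,0,0,0,0,0,0,0,0,0,0,0,0,0,0,0,0,0,0,0]' -1 25
```

```text
clock: 4.6
eef_pos: [0.5897, 0.0327, 0.0689]
tcp_rot: [1.0, 0.0, 0.0, 0.0]
ft_force: [0.1, -0.3, 0.9]
width: 0.551
clock: 5.0
eef_pos: [0.5892, 0.0327, 0.0524]
tcp_rot: [1.0, 0.0, -0.0, -0.0]
ft_force: [-0.5, -0.3, -0.2]
width: 0.552
clock: 5.7
eef_pos: [0.5897, 0.0333, 0.0531]
tcp_rot: [1.0, 0.0, 0.0, -0.0]
ft_force: [-1.2, 5.4, 2.7]
width: 0.245
```

```bash
python3 -m pendant '[0,0.001,0,0,0,0,0.0148,0.0015,0,0,0,0,0.0142,0.004,0,0,0,0,0.0133,0.0065,0,0,0,0,0.012,0.0087,0,0,0,0,0.0104,0.0106,0,0,0,0,0,0,0,0,0,0,0,0,0,0,0,0]' - 40
python3 -m pendant '[0.0083,0.0122,0,0,0,0,0.0061,0.0135,0,0,0,0,0.0036,0.0144,0,0,0,0,0.0011,0.0148,0,0,0,0,0,0.003,0,0,0,0,0,0.002,0,0,0,0,0,0,0,0,0,0,0,0,0,0,0,0]'
```

```text
clock: 6.5
eef_pos: [0.6587, 0.0606, 0.0533]
tcp_rot: [1.0, 0.001, 0.004, 0.003]
ft_force: [8.7, -9.4, -2.4]
width: 0.245
clock: 7.3
eef_pos: [0.6885, 0.1202, 0.0546]
tcp_rot: [1.0, 0.001, 0.015, 0.002]
ft_force: [35.3, -11.0, -19.0]
width: 0.171
```

```bash
python3 -m pendant '[0,0,0,0,0,0,0,0,0,0,0,0,0,0,0,0,0,0]' 0.1
python3 -m pendant '[0,0,0.04,0,0,0,0,0,0.04,0,0,0,-0.03,0,0,0,0,0,-0.03,0,0,0,0,0,-0.03,0,0,0,0,0,0,0,0,0,0,0]'
cat > look.py <<'E'
from h import *
from bench import readout,cams
def get(n='wrist'):
    c=cams.read_camera(n);z=c['z_map'];P=c['pose'];v,u=np.mgrid[:420,:560]
    c['pc']=np.stack([(u-c['cx'])/c['fx']*z,(v-c['cy'])/c['fy']*z,z],-1)@P[:3,:3].T+P[:3,3]
    c['pc'][z<=0]=9
    return c
E
python3 - <<'E'
from look import *
c=get();cv2.imwrite('pics/w5.png',c['image'][:,:,::-1])
pz=c['pc'][...,2];v=np.mgrid[:420,:560][0]
for a,b in((.06,.08),(.092,.104)):
    print([r for r in rect(c,(pz>a)&(pz<b)&(v<300),.07 if a<.08 else .1,60)])
E
```

```text
clock: 7.6
eef_pos: [0.6723, 0.1241, 0.0517]
tcp_rot: [1.0, 0.0, -0.001, 0.0]
ft_force: [-0.0, -0.3, -0.8]
width: 0.551
clock: 8.2
eef_pos: [0.5779, 0.1248, 0.1312]
tcp_rot: [1.0, 0.001, -0.003, 0.001]
ft_force: [0.3, -0.5, -0.7]
width: 0.554
[(array([ 78., 210.]), array([579.3, 278. ]), 63.1, 56.2, -67.9), (array([291., 152.]), array([620. , 119.1]), 88.5, 26.0, 0.1), (array([512.,  99.]), array([664.7, -41.2]), 58.9, 39.6, 79.1)]
[(array([291.,  76.]), array([670.7, 120.2]), 20.9, 20.4, -46.2)]
```

View pics/w5.png

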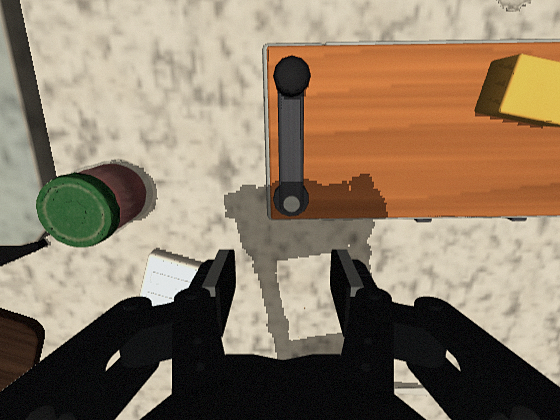

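```bash
python3 -m pendant '[-0.036,0.026,0.006,0,0,-0.065,-0.036,0.026,0.006,0,0,-0.065,-0.036,0.026,0.006,0,0,-0.065,-0.036,0.026,0.006,0,0,-0.065,-0.036,0.026,0.006,0,0,-0.065,0,0,0,0,0,0,0,0,0,0,0,0]' 1
cat > pack.py <<'E'
from look import *
c=get();pz=c['pc'][...,2];rgb=c['image'].astype(int)
m=(abs(pz-.016)<.006)&(rgb[...,2]>rgb[...,0]-6)&(rgb.min(2)>120)
m=cv2.morphologyEx(m.astype(np.uint8),cv2.MORPH_CLOSE,np.ones((7,7)))
for r in rect(c,m,.016,400):print(r)
m=(abs(pz-.016)<.005)
for k in rect(c,m,.016,800):print('d',k)
s=readout.sense();print(s['clock'],s['eef_pos'],s['tcp_rot'])
cv2.imwrite('pics/pk.png',c['image'][:,:,::-1])
E
python3 pack.py
```

```text
clock: 8.95
eef_pos: [0.4036, 0.2557, 0.1631]
tcp_rot: [0.987, -0.16, 0.001, -0.0]
ft_force: [0.7, 0.3, -0.6]
width: 1.001
(array([274., 125.]), array([457.6, 244.7]), 105.9, 54.7, -18.3)
d (array([ 90., 246.]), array([420.1, 467.2]), 291.0, 206.2, 81.4)
d (array([106., 118.]), array([521.3, 394.9]), 66.5, 28.8, -67.0)
d (array([276., 133.]), array([452.9, 246. ]), 117.3, 59.2, -18.3)
9.0 [0.40410241 0.25513802 0.16284865] [ 9.87035138e-01 -1.60502754e-01  7.04655704e-04 -7.01417849e-05]
```

```bash
python3 -m pendant '[0.003,0.0055,-0.04,0,0,0,0,0,-0.045,0,0,0,0,0,-0.045,0,0,0,0,0,-0.03,0,0,0,0,0,-0.013,0,0,0,0,0,0,0,0,0,0,0,0,0,0,0]' 0.75
python3 -m pendant '[0,0,-0.006,0,0,0,0,0,0,0,0,0,0,0,0,0,0,0]'
python3 -m pendant '[0,0,-0.004,0,0,0,0,0,0,0,0,0,0,0,0,0,0,0]'
```

```text
clock: 9.7
eef_pos: [0.4078, 0.2605, -0.0096]
tcp_rot: [0.987, -0.162, 0.001, -0.0]
ft_force: [0.6, 0.3, 0.5]
width: 0.875
clock: 10.0
eef_pos: [0.4069, 0.2608, -0.0155]
tcp_rot: [0.987, -0.161, 0.001, -0.001]
ft_force: [-0.5, -0.6, 0.3]
width: 0.875
clock: 10.3
eef_pos: [0.406, 0.2604, -0.0205]
tcp_rot: [0.987, -0.161, -0.0, 0.0]
ft_force: [0.0, -0.6, -0.4]
width: 0.877
```

```bash
for i in 1; do python3 -m pendant '[0,0,-0.003,0,0,0,0,0,0,0,0,0,0,0,0,0,0,0]'; done
python3 -m pendant '[0,0,-0.003,0,0,0,0,0,0,0,0,0,0,0,0,0,0,0]'
```

```text
clock: 10.6
eef_pos: [0.406, 0.2603, -0.0236]
tcp_rot: [0.987, -0.161, -0.0, 0.0]
ft_force: [-0.2, -0.3, -0.7]
width: 0.879
clock: 10.9
eef_pos: [0.406, 0.2603, -0.0266]
tcp_rot: [0.987, -0.161, -0.0, 0.0]
ft_force: [1.4, -0.5, 0.2]
width: 0.876
```

```bash
python3 -m pendant '[0,0,-0.002,0,0,0,0,0,0,0,0,0,0,0,0,0,0,0]'
python3 - <<'E'
from look import *
c=get();a=cv2.resize(c['image'][130:400,100:460],(800,600),interpolation=cv2.INTER_CUBIC)
cv2.imwrite('pics/a6.png',np.clip(a.astype(float)*1.6,0,255).astype(np.uint8)[:,:,::-1])
E
```

```text
clock: 11.2
eef_pos: [0.4061, 0.2603, -0.0285]
tcp_rot: [0.987, -0.161, -0.0, 0.0]
ft_force: [0.0, -0.1, 0.6]
width: 0.88
```

View pics/a6.png

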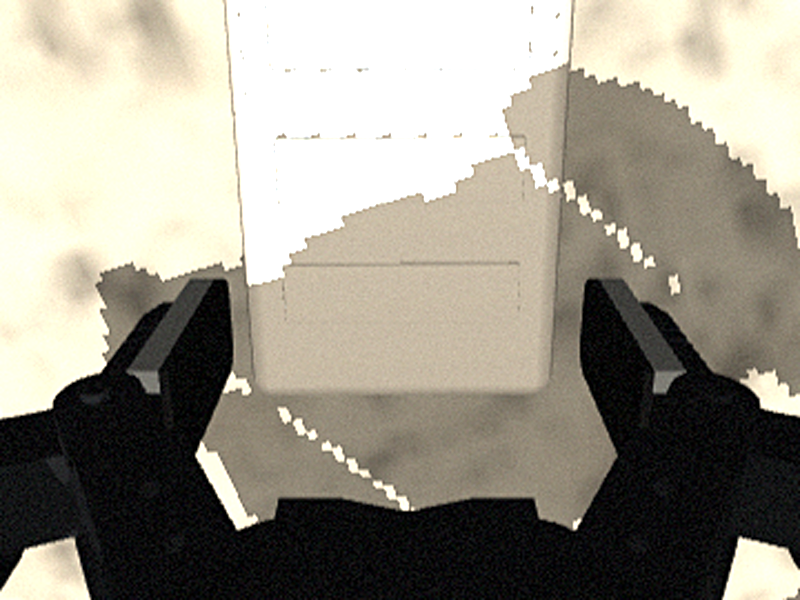

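```bash
python3 -m pendant '[0,0,0,0,0,0,0,0,0,0,0,0,0,0,0,0,0,0,0,0,0,0,0,0,0,0,0,0,0,0,0,0,0,0,0,0]' -1 60
python3 -m pendant '[0,0,0.02,0,0,0,0,0,0.03,0,0,0,0,0,0.03,0,0,0,0,0,0,0,0,0,0,0,0,0,0,0]'
python3 - <<'E'
from look import *
c=get();cv2.imwrite('pics/a7.png',c['image'][:,:,::-1]);np.savez('a7.npz',**c)
t=readout.sense()['eef_pos'];pc=c['pc'];rgb=c['image'].astype(int)
m=(rgb.min(2)>110)&(rgb[...,2]>rgb[...,0]-8)&(pc[...,2]>t[2]+.02)&(pc[...,2]<t[2]+.08)
m[260:]=0
p=pc[m];A=np.c_[p[:,:2]-t[:2],np.ones(len(p))];k=np.linalg.lstsq(A,p[:,2],rcond=None)[0];print(t,len(p),k,'top rel tcp',k[2]-t[2])
print(rect(c,m,np.median(p[:,2]),300))
E
```

```text
clock: 11.85
eef_pos: [0.4082, 0.2618, -0.0254]
tcp_rot: [0.987, -0.162, 0.001, -0.001]
ft_force: [-3.5, -0.4, 18.9]
width: 0.686
clock: 12.35
eef_pos: [0.4065, 0.2606, 0.052]
tcp_rot: [0.987, -0.161, 0.001, -0.0]
ft_force: [0.1, -0.2, -1.6]
width: 0.683
[0.40542069 0.25997355 0.05081862] 28920 [-0.00807115 -0.00124518  0.0937746 ] top rel tcp 0.0429559789424367
[(array([284., 127.]), array([463.4, 241.8]), 91.5, 54.6, -18.6)]
```

View pics/a7.png

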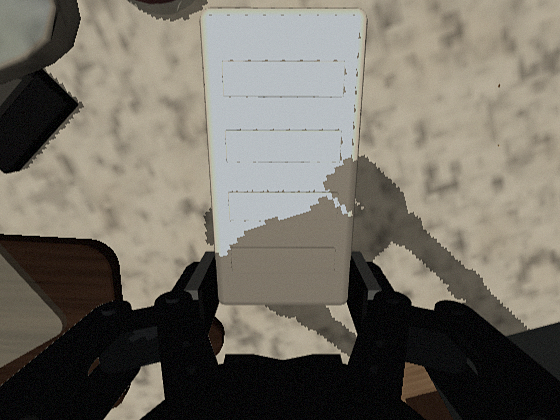

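```bash
python3 -m pendant '[0.0046,-0.0442,0,0,0,0.0675,0.0046,-0.0442,0,0,0,0.0675,0.0046,-0.0442,0,0,0,0.0675,0.0046,-0.0442,0,0,0,0.0675,0.0046,-0.0442,0,0,0,0.0675,0,0,-0.02,0,0,0,0,0,-0.026,0,0,0,0,0,-0.02,0,0,0,0,0,0,0,0,0,0,0,0,0,0,0]'
cat > held.py <<'E'
from look import *
import sys
c=get();t=readout.sense()['eef_pos'];pc=c['pc'];rgb=c['image'].astype(int)
m=(rgb.min(2)>100)&(rgb[...,2]>rgb[...,0]-8)&(abs(pc[...,2]-t[2]-.043)<.007)&(pc[...,0]>t[0])
m=cv2.morphologyEx(m.astype(np.uint8),cv2.MORPH_OPEN,np.ones((3,3)))>0;m[262:]=0
print(rect(c,m,t[2]+.043,300))
# left/right edges at rows
v=[]
for r in range(60,255,5):
    k=np.nonzero(m[r])[0]
    if len(k)>30:
        a=ray(c,k.min()-.5,r,t[2]+.043);b=ray(c,k.max()+.5,r,t[2]+.043)
        if abs(np.hypot(*(a-b))-.059)<.006:v.append([(a[0]+b[0])/2,(a[1]+b[1])/2])
v=np.array(v);f=np.polyfit(v[:,0],v[:,1],1);print('axis yaw',f[0],'y at x=.565',np.polyval(f,.565),'mean',v.mean(0),len(v))
# box front edge and left/right edges (top at .052)
b=(abs(pc[...,2]-.052)<.004)
for k in rect(c,b,.052,3000):print('box',k)
b&=(pc[...,0]>.55)&(pc[...,0]<.71)
q=[]
for col in range(120,440,4):
    r=np.nonzero(b[:,col])[0]
    if len(r)>20:q.append(ray(c,col,r.max()+.5,.052))
q=np.array(q);
if len(q):
    g=np.polyfit(q[:,1],q[:,0],1);
    for _ in range(3):
        e=abs(np.polyval(g,q[:,1])-q[:,0]);q=q[e<max(.0015,np.median(e)*2)];g=np.polyfit(q[:,1],q[:,0],1)
    print('front slope,x0',g,len(q))
print(readout.sense()['clock'],t)
cv2.imwrite('pics/held.png',c['image'][:,:,::-1])
E
python3 held.py
```

```text
clock: 13.4
eef_pos: [0.4273, 0.0393, -0.0158]
tcp_rot: [1.0, 0.007, -0.002, 0.0]
ft_force: [0.4, -0.2, -0.4]
width: 0.69
[(array([282., 121.]), array([490.5,  40.5]), 83.8, 53.0, 0.8)]Traceback (most recent call last):
  File "held.py", line 14, in <module>
    v=np.array(v);f=np.polyfit(v[:,0],v[:,1],1);print('axis yaw',f[0],'y at x=.565',np.polyval(f,.565),'mean',v.mean(0),len(v))
                               ~^^^^^
IndexError: too many indices for array: array is 1-dimensional, but 2 were indexed
```

```bash
sed -i 's/-.059)<.006/-.055)<.009/' held.py; python3 held.py
```

```text
[(array([282., 124.]), array([491.3,  40.5]), 85.1, 53.3, 0.7)]
axis yaw 0.008123332892659506 y at x=.565 0.04126082001372164 mean [0.48899938 0.04064344] 35
13.5 [ 0.42955353  0.03953255 -0.01407522]
```

View pics/held.png

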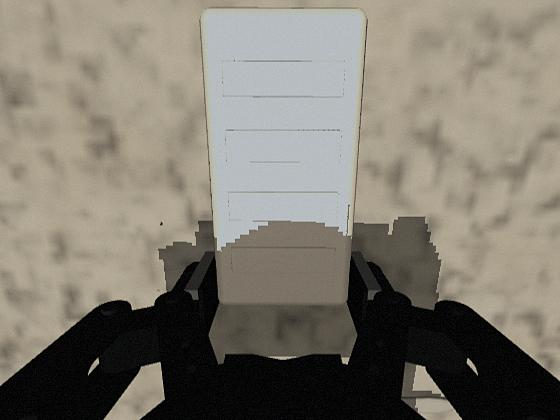

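```bash
python3 -m pendant '[0.008,-0.0015,-0.001,0,0,0.004,0.008,0,0,0,0,0,0.008,0,0,0,0,0,0.008,0,0,0,0,0,0.008,0,0,0,0,0,0.008,0,0,0,0,0,0,0,0,0,0,0]'
python3 -m pendant '[0.008,0,0,0,0,0,0.008,0,0,0,0,0,0,0,0,0,0,0]'; python3 held.py
```

```text
clock: 14.2
eef_pos: [0.479, 0.0379, -0.0151]
tcp_rot: [1.0, 0.009, 0.001, -0.0]
ft_force: [0.5, -0.2, -1.6]
width: 0.684
clock: 14.5
eef_pos: [0.4949, 0.0379, -0.015]
tcp_rot: [1.0, 0.009, 0.001, -0.0]
ft_force: [0.8, -0.1, -1.7]
width: 0.682
[(array([279., 180.]), array([537.8,  39. ]), 53.5, 53.0, -89.0)]
axis yaw 0.005479060624075082 y at x=.565 0.039131070352511114 mean [0.54195958 0.03900483] 23
box (array([272.,  56.]), array([581.9,  40.5]), 163.9, 29.0, -89.0)
front slope,x0 [-0.00987347  0.56816936] 79
14.55 [ 0.49401082  0.03786849 -0.01523561]
```

```bash
python3 -m pendant '[0.009,0,0,0,0,0.001,0.009,0,0,0,0,0.001,0.009,0,0,0,0,0.001,0.009,0,0,0,0,0.001,0.008,0,0,0,0,0.001,0,0,0,0,0,0,0,0,0,0,0,0]'; python3 held.py
```

```text
clock: 15.25
eef_pos: [0.5372, 0.0379, -0.0156]
tcp_rot: [1.0, 0.011, -0.0, 0.0]
ft_force: [-0.5, -0.6, -2.1]
width: 0.682
[]Traceback (most recent call last):
  File "held.py", line 14, in <module>
    v=np.array(v);f=np.polyfit(v[:,0],v[:,1],1);print('axis yaw',f[0],'y at x=.565',np.polyval(f,.565),'mean',v.mean(0),len(v))
                               ~^^^^^
IndexError: too many indices for array: array is 1-dimensional, but 2 were indexed
```

View pics/held.png

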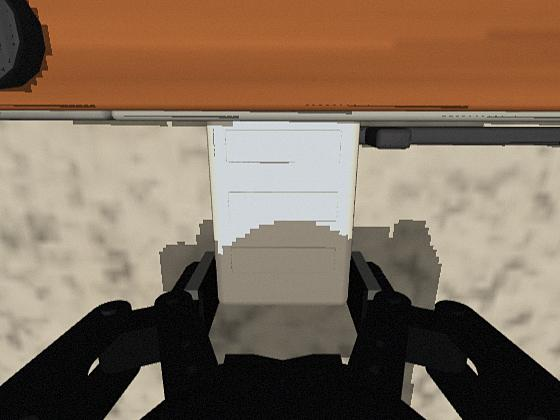

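```bash
python3 -m pendant '[0,0,-0.0025,0,0,0,0,0,0,0,0,0,0,0,0,0,0,0,0,0,0,0,0,0,0,0,0,0,0,0]' 0.8
python3 -m pendant '[0,0,0.03,0,0,0,0,0,0.04,0,0,0,-0.02,0,0,0,-0.125,0,-0.015,0,0,0,-0.125,0,0,0,0,0,0,0,0,0,0,0,0,0,0,0,0,0,0,0]' -1 30
python3 -m pendant '[0,0,0,0,0,0,0,0,0,0,0,0]'
```

```text
clock: 15.8
eef_pos: [0.5373, 0.0379, -0.0177]
tcp_rot: [1.0, 0.011, 0.0, -0.0]
ft_force: [0.3, 0.1, 0.3]
width: 0.901
clock: 16.5
eef_pos: [0.504, 0.0379, 0.0534]
tcp_rot: [0.992, 0.011, 0.126, 0.001]
ft_force: [0.3, -0.1, 0.9]
width: 0.0
clock: 16.7
eef_pos: [0.5044, 0.0379, 0.0531]
tcp_rot: [0.992, 0.011, 0.125, 0.001]
ft_force: [0.3, 0.4, 0.8]
width: 0.001
```

```bash
cat > st.py <<'E'
from look import *
from scipy.spatial.transform import Rotation as R
s=readout.sense();print(R.from_quat(s['tcp_rot']).as_matrix().round(3)[:,2])
c=get();pc=c['pc'];rgb=c['image'].astype(int)
m=(rgb.min(2)>100)&(rgb[...,2]>rgb[...,0]-8)&(pc[...,2]>.01)&(pc[...,2]<.04)&(pc[...,0]<.57)
if m.sum()>100:print(rect(c,m,np.median(pc[...,2][m]),80),np.median(pc[...,2][m]), 'rear x',np.percentile(pc[...,0][m],1))
E
python3 st.py
```

```text
[ 0.249  0.    -0.969]
[(array([288., 181.]), array([546.3,  38.5]), 54.9, 37.0, -88.8)] 0.023929089924052432 rear x 0.5280078556444658
```

```bash
python3 -m pendant '[0,0.001,-0.032,0,0,0,0,0,-0.03,0,0,0,0,0,0,0,0,0,0.008,0,0,0,0,0,0.008,0,0,0,0,0,0.008,0,0,0,0,0,0.008,0,0,0,0,0,0,0,0,0,0,0]'
python3 -m pendant '[0.006,0,0,0,0,0,0.005,0,0,0,0,0,0.004,0,0,0,0,0,0,0,0,0,0,0]'
```

```text
clock: 17.55
eef_pos: [0.537, 0.0389, -0.0083]
tcp_rot: [0.992, 0.011, 0.126, 0.001]
ft_force: [0.5, -0.9, 0.1]
width: 0.003
clock: 17.95
eef_pos: [0.55, 0.0389, -0.0097]
tcp_rot: [0.992, 0.011, 0.125, 0.001]
ft_force: [-0.4, 0.6, 0.2]
width: 0.002
```

```bash
python3 -m pendant '[0.004,0,0,0,0,0,0.004,0,0,0,0,0,0,0,0,0,0,0,0,0,0,0,0,0]'; python3 -m pendant '[0.002,0,0,0,0,0,0,0,0,0,0,0]';python3 -m pendant '[0.002,0,0,0,0,0,0,0,0,0,0,0]'; python3 st.py
```

```text
clock: 18.35
eef_pos: [0.5576, 0.0389, -0.0098]
tcp_rot: [0.992, 0.011, 0.125, 0.001]
ft_force: [-1.1, 0.5, 0.6]
width: 0.002
clock: 18.55
eef_pos: [0.5593, 0.0389, -0.0099]
tcp_rot: [0.992, 0.011, 0.125, 0.001]
ft_force: [0.0, 1.0, 0.8]
width: 0.002
clock: 18.75
eef_pos: [0.5613, 0.0389, -0.0099]
tcp_rot: [0.992, 0.011, 0.125, 0.001]
ft_force: [-0.7, -0.7, -0.4]
width: -0.001
[ 0.248  0.    -0.969]
```

```bash
python3 -m pendant '[0.002,0,0,0,0,0,0,0,0,0,0,0]'; python3 -m pendant '[0.0015,0,0,0,0,0,0,0,0,0,0,0]';python3 - <<'E'
from look import *
c=get();cv2.imwrite('pics/p1.png',np.clip(c['image'].astype(float)*1.5,0,255).astype(np.uint8)[:,:,::-1])
E
```

```text
clock: 19.0
eef_pos: [0.5621, 0.0389, -0.0103]
tcp_rot: [0.992, 0.011, 0.123, 0.001]
ft_force: [-5.0, 0.1, 3.6]
width: -0.003
clock: 19.2
eef_pos: [0.5622, 0.0388, -0.0108]
tcp_rot: [0.992, 0.011, 0.122, 0.001]
ft_force: [-8.1, 0.3, 6.7]
width: 0.003
```

View pics/p1.png

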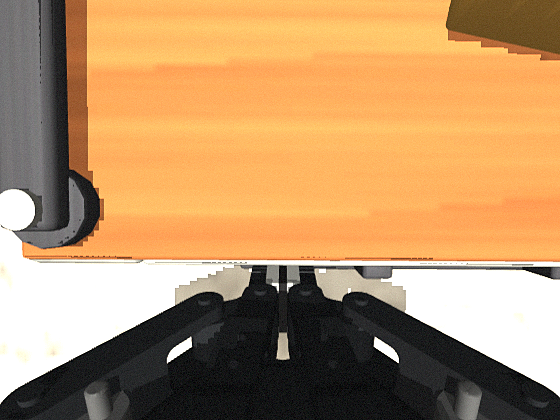

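```bash
python3 -m pendant '[-0.03,0,0,0,0,0,-0.03,0,0,0,0,0,-0.02,0,0.03,0,-0.15,0,-0.02,0,0.03,0,-0.15,0,-0.02,0,0,0,-0.15,0,0,0,0,0,0,0,0,0,0,0,0,0]'
cat > slot.py <<'E'
from look import *
c=get();pc=c['pc'];h=cv2.cvtColor(c['image'],cv2.COLOR_RGB2HSV)
s=readout.sense();print(s['clock'],s['eef_pos'])
for n,y in((1,-.1323),(2,-.0463),(3,.0397)):
  for dy in(-.015,.015):
    col=np.nonzero((abs(pc[...,1]-y-dy)<.0015)&(pc[...,0]>.535)&(pc[...,0]<.60)&(pc[...,2]<.06))
    o=np.argsort(-col[0]);P=pc[col][o]*1000;C=h[col][o]
    out=[]
    for zl in range(0,52,4):
        k=(P[:,2]>=zl)&(P[:,2]<zl+4)
        if k.sum():out.append((zl,int(np.median(P[k,0])),int(np.median(C[k,2]))))
    print(n,dy,out)
np.savez('slot.npz',**c);cv2.imwrite('pics/slot.png',c['image'][:,:,::-1])
E
python3 slot.py
```

```text
clock: 19.95
eef_pos: [0.4958, 0.0464, 0.0687]
tcp_rot: [0.952, 0.009, 0.307, 0.009]
ft_force: [-0.1, -0.2, -1.1]
width: 0.001
20.0 [0.49524644 0.04615791 0.06751695]
1 -0.015 [(0, 547, 205), (4, 567, 39), (8, 569, 37), (32, 567, 48), (36, 567, 50), (40, 567, 51), (44, 569, 130), (48, 582, 155)]
1 0.015 [(0, 548, 211), (4, 567, 37), (8, 570, 37), (32, 567, 52), (36, 567, 51), (40, 567, 53), (44, 568, 169), (48, 581, 156)]
2 -0.015 [(0, 553, 188), (4, 565, 38), (8, 570, 35), (32, 566, 48), (36, 566, 52), (40, 566, 56), (44, 567, 150), (48, 583, 166)]
2 0.015 [(0, 545, 203), (4, 565, 37), (8, 568, 36), (32, 565, 48), (36, 565, 52), (40, 565, 55), (44, 567, 138), (48, 581, 169)]
3 -0.015 [(0, 549, 192), (4, 559, 41), (8, 561, 35), (12, 566, 86), (16, 566, 88), (20, 567, 126), (28, 565, 125), (32, 564, 69), (36, 564, 50), (40, 564, 54), (44, 566, 107), (48, 583, 174)]
3 0.015 [(0, 548, 212), (4, 558, 58), (8, 565, 53), (12, 566, 85), (16, 566, 89), (20, 567, 136), (32, 564, 65), (36, 564, 53), (40, 564, 52), (44, 565, 142), (48, 581, 172)]
```

```bash
cat > rot.py <<'E'
import sys
from bench import readout
from scipy.spatial.transform import Rotation as R
import numpy as np
s=readout.sense();yaw=float(sys.argv[1])
T=R.from_rotvec([0,0,yaw])*R.from_quat([1,0,0,0])
print(s['eef_pos'],'rotvec',(T*R.from_quat(s['tcp_rot']).inv()).as_rotvec().round(4))
E
python3 rot.py 0.035
```

```text
[0.49524644 0.04615791 0.06751695] rotvec [0.008  0.6217 0.0161]
```

```bash
python3 -m pendant '[-0.013,-0.039,0.012,0.001,0.0777,0.002,-0.013,-0.039,0.012,0.001,0.0777,0.002,-0.013,-0.039,0.012,0.001,0.0777,0.002,-0.013,-0.039,0.012,0.001,0.0777,0.002,-0.013,-0.039,0.012,0.001,0.0777,0.002,-0.013,-0.039,0.012,0.001,0.0777,0.002,-0.013,-0.039,0.012,0.001,0.0777,0.002,-0.013,-0.039,0.012,0.001,0.0777,0.002,0,0,0,0,0,0,0,0,0,0,0,0]' 1; python3 pack.py; python3 rot.py 0.035
```

```text
clock: 21.0
eef_pos: [0.402, -0.2423, 0.1518]
tcp_rot: [0.999, 0.014, 0.027, 0.008]
ft_force: [-0.5, 0.1, -0.2]
width: 1.003
(array([305., 145.]), array([ 447.8, -262.9]), 95.9, 54.8, 1.7)
(array([360.,   8.]), array([ 570.5, -306.9]), 54.0, 13.2, -88.1)
d (array([303., 157.]), array([ 438.4, -263.3]), 118.3, 59.2, 1.9)
d (array([360.,  10.]), array([ 568.1, -306.5]), 59.6, 17.9, -88.1)
21.05 [ 0.40156322 -0.24135444  0.151484  ] [0.9994885  0.0143862  0.02731298 0.00835349]
[ 0.40156322 -0.24135444  0.151484  ] rotvec [0.0158 0.0549 0.0062]
```

```bash
python3 -m pendant '[-0.011,-0.0235,0,0.016,0.055,0.006,0,0,0,0,0,0,0,0,-0.02,0,0,0,0,0,-0.03,0,0,0]' 0.75; python3 rot.py 0.033
```

```text
clock: 21.45
eef_pos: [0.3931, -0.2654, 0.1047]
tcp_rot: [1.0, 0.018, 0.004, 0.003]
ft_force: [0.2, 0.1, 0.2]
width: 0.875
[ 0.393141   -0.26536633  0.10470346] rotvec [ 0.0056  0.0075 -0.0033]
```

```bash
python3 -m pendant '[-0.002,0,-0.035,0.0056,0.0075,-0.003,0,0,-0.035,0,0,0,0,0,-0.035,0,0,0,0,0,-0.015,0,0,0,0,0,0,0,0,0]'; python3 -m pendant '[0,0,-0.012,0,0,0,0,0,0,0,0,0]'; python3 rot.py 0.033
```

```text
clock: 21.95
eef_pos: [0.3865, -0.262, -0.0191]
tcp_rot: [1.0, 0.017, -0.005, -0.003]
ft_force: [-0.1, 1.0, -0.0]
width: 0.875
clock: 22.15
eef_pos: [0.3897, -0.2655, -0.028]
tcp_rot: [1.0, 0.016, -0.002, -0.001]
ft_force: [-0.3, 0.8, 0.3]
width: 0.875
[ 0.38967294 -0.26547035 -0.02795109] rotvec [-0.0011 -0.0038  0.    ]
```

```bash
python3 -m pendant '[0,0,0.0015,0,0,0,0,0,0,0,0,0,0,0,0,0,0,0,0,0,0,0,0,0,0,0,0,0,0,0,0,0,0,0,0,0]' -1 60
python3 -m pendant '[0,0,0.02,0,0,0,0,0,0.03,0,0,0,0,0,0.03,0,0,0,0,0,0,0,0,0,0,0,0,0,0,0]'; python3 held.py; python3 rot.py 0.0135
```

```text
clock: 22.75
eef_pos: [0.391, -0.2671, -0.0247]
tcp_rot: [1.0, 0.016, -0.001, 0.0]
ft_force: [-0.8, 1.1, 6.6]
width: 0.688
clock: 23.25
eef_pos: [0.3901, -0.2667, 0.0543]
tcp_rot: [1.0, 0.016, -0.001, 0.0]
ft_force: [0.4, -0.9, -3.4]
width: 0.686
[(array([284., 115.]), array([ 455.1, -263.5]), 81.1, 53.6, 2.2)]
axis yaw 0.03470565637069611 y at x=.565 -0.2598155709825557 mean [ 0.45609991 -0.26359502] 29
23.3 [ 0.38910387 -0.26591229  0.0531489 ]
[ 0.38910387 -0.26591229  0.0531489 ] rotvec [-0.0011 -0.0046 -0.0187]
```

```bash
python3 -m pendant '[0.01,0.033,0,0,0,-0.005,0.01,0.033,0,0,0,-0.005,0.01,0.033,0,0,0,-0.005,0.012,0.033,0,0,0,-0.005,0,0,-0.02,0,0,0,0,0,-0.026,0,0,0,0,0,-0.0225,0,0,0,0,0,0,0,0,0,0,0,0,0,0,0]';python3 held.py; python3 rot.py 0.0135
```

```text
clock: 24.2
eef_pos: [0.43, -0.1337, -0.016]
tcp_rot: [1.0, 0.006, -0.004, -0.001]
ft_force: [0.1, -0.9, -2.1]
width: 0.686
[(array([281., 128.]), array([ 496.1, -131.9]), 77.9, 52.4, 1.0)]
axis yaw 0.013348323783979633 y at x=.565 -0.1309395249965939 mean [ 0.49639931 -0.13185523] 29
24.25 [ 0.43143681 -0.13431816 -0.01479701]
[ 0.43143681 -0.13431816 -0.01479701] rotvec [-0.0009 -0.0048  0.0014]
```

```bash
python3 -m pendant '[0.008,-0.0014,-0.0005,0,0,0,0.008,0.0001,0,0,0,0,0.008,0.0001,0,0,0,0,0.008,0.0001,0,0,0,0,0.008,0.0001,0,0,0,0,0.008,0.0001,0,0,0,0,0,0,0,0,0,0]'
python3 -m pendant '[0.008,0.0001,0,0,0,0,0.008,0.0001,0,0,0,0,0,0,0,0,0,0]'; python3 held.py
```

```text
clock: 24.95
eef_pos: [0.4817, -0.1355, -0.0146]
tcp_rot: [1.0, 0.006, -0.001, 0.0]
ft_force: [0.5, -1.5, -2.0]
width: 0.686
clock: 25.25
eef_pos: [0.4976, -0.1354, -0.0146]
tcp_rot: [1.0, 0.006, -0.001, 0.0]
ft_force: [0.7, -0.0, -2.0]
width: 0.684
[(array([281., 177.]), array([ 545. , -133.9]), 53.6, 42.2, 89.8)]
axis yaw 0.010712125429091609 y at x=.565 -0.13353627814094174 mean [ 0.55096799 -0.13368659] 15
box (array([226.,  55.]), array([ 584.7, -116.5]), 131.3, 29.0, -89.3)
front slope,x0 [-0.0155838   0.56842189] 78
25.3 [ 0.49676323 -0.13525604 -0.01474335]
```

```bash
python3 -m pendant '[0.009,0.0008,0,0,0,0,0.009,0.0001,0,0,0,0,0.009,0.0001,0,0,0,0,0.009,0.0001,0,0,0,0,0.007,0.0001,0,0,0,0,0,0,0,0,0,0,0,0,0,0,0,0]'
python3 -m pendant '[0,0,-0.0025,0,0,0,0,0,0,0,0,0,0,0,0,0,0,0,0,0,0,0,0,0,0,0,0,0,0,0]' 0.8
python3 -m pendant '[0,0,0.03,0,0,0,0,0,0.04,0,0,0,-0.02,0,0,0,-0.125,0,-0.017,0,0,0,-0.125,0,0,0,0,0,0,0,0,0,0,0,0,0,0,0,0,0,0,0,0,0,0,0,0,0]' -1 30
python3 st.py; python3 rot.py 0.0135
```

```text
clock: 26.0
eef_pos: [0.5389, -0.1338, -0.0151]
tcp_rot: [1.0, 0.006, -0.002, -0.0]
ft_force: [0.4, 0.1, -2.7]
width: 0.684
clock: 26.5
eef_pos: [0.5391, -0.134, -0.0172]
tcp_rot: [1.0, 0.006, -0.001, -0.0]
ft_force: [0.8, -0.4, 0.1]
width: 0.895
clock: 27.3
eef_pos: [0.5047, -0.1348, 0.0542]
tcp_rot: [0.992, 0.006, 0.124, 0.001]
ft_force: [0.3, 0.3, 0.0]
width: 0.001
[ 0.247 -0.001 -0.969]
[(array([281., 173.]), array([ 547.9, -133.5]), 54.5, 35.9, -89.3), (array([528., 148.]), array([ 566.3, -294.8]), 40.9, 4.6, -89.3)] 0.023860342293676617 rear x 0.5300420162215213
[ 0.50452943 -0.13470198  0.05400322] rotvec [0.0005 0.249  0.0006]
```

Same push recipe as slot 3 (home expected near TCP x ≈ 0.565).

```bash
python3 -m pendant '[0,0.001,-0.032,0,0,0,0,0,-0.031,0,0,0,0,0,0,0,0,0,0.008,0,0,0,0,0,0.008,0,0,0,0,0,0.008,0,0,0,0,0,0.008,0,0,0,0,0,0.008,0,0,0,0,0,0.006,0,0,0,0,0,0.004,0,0,0,0,0,0,0,0,0,0,0]'
python3 -m pendant '[0.004,0,0,0,0,0,0.003,0,0,0,0,0,0,0,0,0,0,0]'; python3 -m pendant '[0.0025,0,0,0,0,0,0.002,0,0,0,0,0,0,0,0,0,0,0]'; python3 -m pendant '[0.0025,0,0,0,0,0,0,0,0,0,0,0]'
```

```text
clock: 28.45
eef_pos: [0.5529, -0.1331, -0.0102]
tcp_rot: [0.992, 0.006, 0.124, 0.001]
ft_force: [0.1, 1.0, 0.4]
width: 0.001
clock: 28.75
eef_pos: [0.5594, -0.133, -0.0105]
tcp_rot: [0.992, 0.006, 0.123, 0.001]
ft_force: [0.5, 0.4, 0.6]
width: 0.004
clock: 29.05
eef_pos: [0.5639, -0.133, -0.0104]
tcp_rot: [0.992, 0.006, 0.123, 0.001]
ft_force: [-0.8, -0.5, -0.2]
width: 0.001
clock: 29.25
eef_pos: [0.5647, -0.1328, -0.0108]
tcp_rot: [0.993, 0.006, 0.122, 0.0]
ft_force: [-5.4, -1.8, 4.5]
width: -0.002
```

```bash
python3 -m pendant '[0.0015,0,0,0,0,0,0,0,0,0,0,0]'; python3 -m pendant '[-0.03,0,0,0,0,0,-0.03,0,0,0,0,0,-0.02,0,0.03,0,-0.1,0,-0.02,0,0.03,0,-0.1,0,-0.02,0,0,0,-0.1,0,0,0,0,0,-0.1,0,0,0,0,0,0,0,0,0,0,0,0,0]'; python3 slot.py; python3 rot.py -0.009
```

```text
clock: 29.45
eef_pos: [0.5647, -0.1326, -0.0113]
tcp_rot: [0.993, 0.006, 0.12, -0.0]
ft_force: [-10.6, -0.6, 6.8]
width: -0.004
clock: 30.25
eef_pos: [0.461, -0.1357, 0.0528]
tcp_rot: [0.958, 0.007, 0.288, -0.004]
ft_force: [0.6, -0.2, 0.9]
width: -0.001
30.3 [ 0.46150857 -0.13561085  0.05295766]
1 -0.015 [(0, 549, 191), (4, 561, 41), (8, 569, 53), (12, 569, 75), (16, 569, 80), (20, 571, 129), (24, 572, 127), (32, 567, 42), (36, 567, 44), (40, 567, 48), (44, 568, 133), (48, 582, 146)]
1 0.015 [(0, 551, 195), (4, 560, 50), (8, 568, 32), (12, 568, 73), (16, 568, 80), (20, 570, 124), (24, 570, 140), (32, 567, 46), (36, 567, 46), (40, 567, 48), (44, 568, 126), (48, 582, 144)]
2 -0.015 [(0, 552, 174), (4, 567, 33), (8, 572, 32), (32, 566, 44), (36, 566, 45), (40, 566, 49), (44, 567, 127), (48, 581, 153)]
2 0.015 [(0, 554, 119), (4, 567, 33), (8, 570, 33), (32, 565, 45), (36, 565, 47), (40, 566, 51), (44, 567, 130), (48, 581, 155)]
3 -0.015 [(0, 551, 179), (4, 558, 44), (8, 567, 39), (12, 566, 74), (16, 566, 81), (20, 568, 126), (28, 565, 116), (32, 564, 50), (36, 565, 47), (40, 565, 48), (44, 566, 127), (48, 581, 159)]
3 0.015 [(0, 554, 45), (4, 558, 37), (8, 566, 48), (12, 566, 75), (16, 566, 79), (20, 567, 127), (24, 568, 142), (28, 565, 117), (32, 564, 49), (36, 564, 47), (40, 564, 46), (44, 565, 130), (48, 583, 159)]
[ 0.46150857 -0.13561085  0.05295766] rotvec [-0.0054  0.5839 -0.0247]
```

```bash
python3 -m pendant '[0,-0.02,0.03,-0.001,0.08,-0.003,0.01,-0.025,0.03,-0.001,0.08,-0.003,0.02,-0.025,0.02,-0.001,0.08,-0.003,0.02,-0.025,0.02,-0.001,0.08,-0.003,0.02,-0.025,0.01,-0.001,0.08,-0.003,0.02,-0.025,0,-0.001,0.08,-0.003,0.02,-0.025,0,0,0.08,-0.003,0,0,0,0,0.024,-0.003,0,0,0,0,0,0,0,0,0,0,0,0]' 1; python3 pack.py; python3 rot.py -0.009
```

```text
clock: 31.3
eef_pos: [0.572, -0.2984, 0.1556]
tcp_rot: [1.0, -0.003, 0.009, -0.003]
ft_force: [0.1, 0.9, -1.1]
width: 0.999
(array([294., 128.]), array([ 630.5, -307.7]), 98.9, 54.6, -0.8)
d (array([293., 136.]), array([ 622.3, -307.8]), 118.0, 59.2, -0.6)
31.35 [ 0.5715482  -0.29833398  0.15603698] [ 0.9999463  -0.0025882   0.00950945 -0.00320464]
[ 0.5715482  -0.29833398  0.15603698] rotvec [-0.0063  0.019  -0.0038]
```

```bash
python3 -m pendant '[0.003,-0.0095,-0.02,-0.006,0.019,-0.004,0,0,-0.04,0,0,0,0,0,-0.04,0,0,0,0,0,-0.04,0,0,0,0,0,-0.028,0,0,0,0,0,0,0,0,0,0,0,0,0,0,0]' 0.75; python3 rot.py -0.009
```

```text
clock: 32.05
eef_pos: [0.5745, -0.3083, -0.0108]
tcp_rot: [1.0, -0.005, 0.0, -0.0]
ft_force: [0.5, -0.1, 0.6]
width: 0.874
[ 0.57446756 -0.30831635 -0.01081565] rotvec [-0.0004  0.0007  0.0007]
```

```bash
python3 -m pendant '[0,0,-0.010,0,0,0,0,0,-0.0055,0,0,0,0,0,0,0,0,0,0,0,0,0,0,0]'
python3 -m pendant '[0,0,0,0,0,0,0,0,0,0,0,0,0,0,0,0,0,0,0,0,0,0,0,0,0,0,0,0,0,0,0,0,0,0,0,0]' -1 60
python3 -m pendant '[0,0,0.02,0,0,0,0,0,0.03,0,0,0,0,0,0.03,0,0,0,0,0,0.02,0,0,0,0,0,0,0,0,0,0,0,0,0,0,0]'; python3 held.py; python3 rot.py 0.0135
```

```text
clock: 32.45
eef_pos: [0.5756, -0.3088, -0.0266]
tcp_rot: [1.0, -0.005, 0.001, -0.0]
ft_force: [0.0, 0.5, 0.5]
width: 0.88
clock: 33.05
eef_pos: [0.5766, -0.3093, -0.0253]
tcp_rot: [1.0, -0.005, 0.002, 0.0]
ft_force: [-0.6, 0.5, 6.5]
width: 0.685
clock: 33.65
eef_pos: [0.575, -0.3086, 0.0724]
tcp_rot: [1.0, -0.005, 0.0, -0.0]
ft_force: [-0.0, 0.3, -2.8]
width: 0.685
[(array([281., 123.]), array([ 639.6, -308. ]), 78.8, 53.8, -0.0)]
axis yaw -0.002134758388271289 y at x=.565 -0.30777874699312063 mean [ 0.63898469 -0.30793669] 31
box (array([ 34., 134.]), array([ 635.1, -158. ]), 128.4, 55.4, -0.3)
33.7 [ 0.57412215 -0.3080528   0.07120343]
[ 0.57412215 -0.3080528   0.07120343] rotvec [-0.0017 -0.0014  0.023 ]
```

```bash
python3 -m pendant '[-0.036,0,0,0,0,0.004,-0.036,0,0,0,0,0.004,-0.036,0.01,0,0,0,0.004,-0.035,0.02,0,0,0,0.004,0,0.04,0,0,0,0.002,0,0.04,0,0,0,0,0,0.04,0,0,0,0,0,0.04,0,0,0,0,0,0.035,-0.01,0,0,0,0,0.034,-0.02,0,0,0,0,0,-0.03,0,0,0,0,0,-0.0265,0,0,0]'; python3 -m pendant '[0,0,0,0,0,0,0,0,0,0,0,0]';python3 held.py; python3 rot.py 0.0135
```

```text
clock: 34.9
eef_pos: [0.4302, -0.0481, -0.0161]
tcp_rot: [1.0, 0.006, -0.001, -0.001]
ft_force: [0.1, -0.6, -2.4]
width: 0.684
clock: 35.1
eef_pos: [0.4303, -0.0493, -0.015]
tcp_rot: [1.0, 0.004, -0.002, -0.001]
ft_force: [0.8, 0.8, -2.3]
width: 0.69
[(array([279., 125.]), array([495. , -47.7]), 77.6, 52.7, 1.0)]
axis yaw 0.017628725038114128 y at x=.565 -0.046341468722752244 mean [ 0.49368862 -0.0475986 ] 32
35.15 [ 0.43195636 -0.04976529 -0.0137653 ]
[ 0.43195636 -0.04976529 -0.0137653 ] rotvec [-0.0007 -0.0002  0.0053]
```

```bash
python3 -m pendant '[0.008,0,-0.001,0,0,0,0.008,0.0001,0,0,0,0,0.008,0.0001,0,0,0,0,0.008,0.0001,0,0,0,0,0.008,0.0001,0,0,0,0,0.008,0.0001,0,0,0,0,0,0,0,0,0,0]'
python3 -m pendant '[0.008,0.0001,0,0,0,0,0.008,0.0001,0,0,0,0,0,0,0,0,0,0]'; python3 held.py
```

```text
clock: 35.85
eef_pos: [0.4821, -0.0493, -0.0143]
tcp_rot: [1.0, 0.004, 0.001, -0.0]
ft_force: [-0.9, -0.5, -2.3]
width: 0.685
clock: 36.15
eef_pos: [0.498, -0.0491, -0.0143]
tcp_rot: [1.0, 0.004, 0.001, -0.0]
ft_force: [-0.3, 0.9, -2.4]
width: 0.687
[(array([278., 182.]), array([543.9, -47.8]), 53.7, 43.0, -88.0)]
axis yaw 0.033942502620713834 y at x=.565 -0.04710722829039311 mean [ 0.5461272  -0.04774782] 20
box (array([279.,  58.]), array([584.3, -47. ]), 166.2, 31.0, -89.5)
front slope,x0 [-0.01342917  0.56855828] 80
36.2 [ 0.49710876 -0.04904233 -0.01448576]
```

```bash
python3 -m pendant '[0.009,0.0005,0,0,0,0.002,0.009,0.0001,0,0,0,0.002,0.009,0.0001,0,0,0,0,0.009,0.0001,0,0,0,0,0.006,0.0001,0,0,0,0,0,0,0,0,0,0,0,0,0,0,0,0]'
python3 -m pendant '[0,0,-0.0025,0,0,0,0,0,0,0,0,0,0,0,0,0,0,0,0,0,0,0,0,0,0,0,0,0,0,0]' 0.8
python3 -m pendant '[0,0,0.03,0,0,0,0,0,0.04,0,0,0,-0.02,0,0,0,-0.125,0,-0.017,0,0,0,-0.125,0,0,0,0,0,0,0,0,0,0,0,0,0,0,0,0,0,0,0,0,0,0,0,0,0]' -1 30
python3 st.py; python3 rot.py 0.0135
```

```text
clock: 36.9
eef_pos: [0.5381, -0.0481, -0.0148]
tcp_rot: [1.0, 0.006, 0.0, -0.0]
ft_force: [-0.6, -0.1, -2.2]
width: 0.684
clock: 37.4
eef_pos: [0.5384, -0.0481, -0.0169]
tcp_rot: [1.0, 0.006, 0.001, -0.0]
ft_force: [-0.1, 0.3, -1.4]
width: 0.899
clock: 38.2
eef_pos: [0.5042, -0.0485, 0.0546]
tcp_rot: [0.992, 0.006, 0.127, 0.001]
ft_force: [0.3, 1.0, -0.1]
width: -0.0
[ 0.251 -0.    -0.968]
[(array([282., 175.]), array([546.5, -47.4]), 54.7, 38.1, -88.2)] 0.02393306005304008 rear x 0.5276606036704327
[ 0.50403897 -0.0484579   0.05432428] rotvec [-2.000e-04  2.533e-01  7.000e-04]
```

```bash
python3 -m pendant '[0,0.0015,-0.032,0,0,0,0,0,-0.031,0,0,0,0,0,0,0,0,0,0.008,0,0,0,0,0,0.008,0,0,0,0,0,0.008,0,0,0,0,0,0.008,0,0,0,0,0,0.008,0,0,0,0,0,0.006,0,0,0,0,0,0.004,0,0,0,0,0,0,0,0,0,0,0]'
python3 -m pendant '[0.004,0,0,0,0,0,0.003,0,0,0,0,0,0,0,0,0,0,0]'; python3 -m pendant '[0.0025,0,0,0,0,0,0,0,0,0,0,0]'; python3 -m pendant '[0.002,0,0,0,0,0,0.001,0,0,0,0,0,0,0,0,0,0,0]'
```

```text
clock: 39.35
eef_pos: [0.5523, -0.0467, -0.0099]
tcp_rot: [0.992, 0.006, 0.126, 0.001]
ft_force: [-0.2, 0.1, -0.1]
width: -0.0
clock: 39.65
eef_pos: [0.5587, -0.0467, -0.0102]
tcp_rot: [0.992, 0.006, 0.125, 0.001]
ft_force: [0.0, 0.0, -0.6]
width: -0.0
clock: 39.85
eef_pos: [0.561, -0.0466, -0.0101]
tcp_rot: [0.992, 0.006, 0.125, 0.001]
ft_force: [-1.1, -0.3, 0.2]
width: -0.001
clock: 40.15
eef_pos: [0.5634, -0.0466, -0.0103]
tcp_rot: [0.992, 0.006, 0.125, 0.0]
ft_force: [-4.3, 0.0, 2.5]
width: -0.001
```

```bash
python3 -m pendant '[0.0025,0,0,0,0,0,0,0,0,0,0,0]'; python3 -m pendant '[-0.03,0,0,0,0,0,-0.03,0,0,0,0,0,-0.02,0,0.03,0,-0.1,0,-0.02,0,0.03,0,-0.1,0,-0.02,0,0,0,-0.1,0,0,0,0,0,-0.1,0,0,0,0,0,0,0,0,0,0,0,0,0]'; python3 slot.py; python3 rot.py 0.0135
```

```text
clock: 40.35
eef_pos: [0.5635, -0.0464, -0.0112]
tcp_rot: [0.992, 0.006, 0.122, 0.0]
ft_force: [-10.3, -0.7, 8.5]
width: 0.001
clock: 41.15
eef_pos: [0.4882, -0.0551, 0.0676]
tcp_rot: [0.954, 0.007, 0.298, -0.002]
ft_force: [-0.4, -0.3, -1.3]
width: -0.001
41.2 [ 0.4877659  -0.05468995  0.06693121]
1 -0.015 [(0, 547, 210), (4, 561, 55), (8, 568, 39), (12, 569, 84), (16, 569, 91), (20, 570, 138), (32, 567, 74), (36, 567, 49), (40, 567, 52), (44, 569, 134), (48, 584, 160)]
1 0.015 [(0, 548, 217), (4, 561, 47), (8, 570, 35), (12, 569, 86), (16, 569, 91), (20, 570, 140), (32, 567, 77), (36, 566, 51), (40, 567, 57), (44, 568, 156), (48, 583, 160)]
2 -0.015 [(0, 547, 199), (4, 559, 51), (8, 568, 39), (12, 568, 77), (16, 568, 92), (20, 569, 140), (32, 566, 50), (36, 566, 52), (40, 566, 56), (44, 567, 147), (48, 583, 169)]
2 0.015 [(0, 549, 208), (4, 559, 44), (8, 566, 38), (12, 567, 86), (16, 567, 95), (20, 568, 138), (28, 566, 80), (32, 565, 47), (36, 565, 55), (40, 565, 55), (44, 567, 134), (48, 582, 174)]
3 -0.015 [(0, 553, 193), (4, 558, 44), (8, 566, 36), (12, 566, 85), (16, 566, 86), (20, 568, 137), (32, 564, 64), (36, 564, 52), (40, 565, 56), (44, 566, 122), (48, 582, 178)]
3 0.015 [(0, 548, 217), (4, 558, 50), (8, 566, 47), (12, 566, 85), (16, 566, 94), (20, 567, 143), (24, 568, 141), (32, 564, 49), (36, 564, 54), (40, 564, 54), (44, 566, 128), (48, 581, 176)]
[ 0.4877659  -0.05468995  0.06693121] rotvec [-0.0089  0.6047 -0.0018]
```

View pics/slot.png

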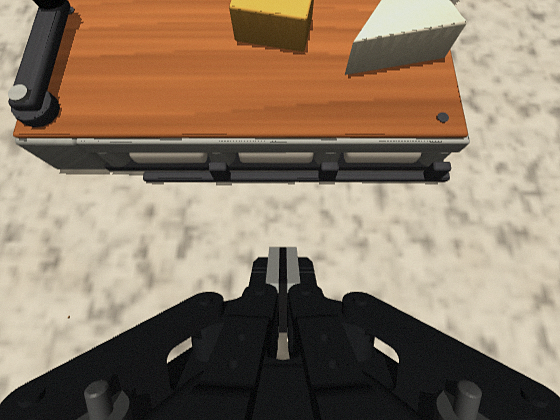

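```bash
python3 -m pendant '[0,0,0.02,-0.001,0.076,0,0,0.01,0.02,-0.001,0.076,0,0.01,0.02,0.02,-0.001,0.076,0,0.02,0.02,0.01,-0.001,0.076,0,0.03,0.025,0,-0.001,0.076,0,0.03,0.025,0,-0.001,0.076,0,0.03,0.025,0,-0.001,0.076,0,0.03,0.025,0,-0.001,0.073,0,0.03,0.02,0,0,0,0,0,0,0,0,0,0]' 0.2 40; python3 rot.py 0.0; python3 -m pendant '[0,0,0,0,0,0.145,0,0,0,0,0,0.145,0,0,0,0,0,0.145,0,0,0,0,0,0.145,0,0,0,0,0,0.145,0,0,0,0,0,0.145,0,0,0,0,0,0.145,0,0,0,0,0,0.145,0,0,0,0,0,0.145,0,0,0,0,0,0.145,0,0,0,0,0,0.145]';python3 rot.py 3.14
```

```text
clock: 42.2
eef_pos: [0.6723, 0.1188, 0.1318]
tcp_rot: [1.0, 0.009, 0.008, -0.001]
ft_force: [-0.7, 0.2, -0.1]
width: 0.597
[0.67229751 0.11880634 0.13177792] rotvec [-0.0028  0.0153 -0.0175]
clock: 43.3
eef_pos: [0.6676, 0.1154, 0.1328]
tcp_rot: [0.691, 0.723, 0.001, -0.008]
ft_force: [-0.3, 0.1, 0.3]
width: 0.6
[0.66755406 0.11535383 0.13280304] rotvec [-0.0028 -0.0177  1.5241]
```

```bash
python3 -m pendant '[0,0,0,0,0,0.14,0,0,0,0,0,0.14,0,0,0,0,0,0.14,0,0,0,0,0,0.14,0,0,0,0,0,0.14,0,0,0,0,0,0.14,0,0,0,0,0,0.14,0,0,0,0,0,0.14,0,0,0,0,0,0.14,0,0,0,0,0,0.14,0,0,0,0,0,0.14,0,0,0,0,0,0]';python3 rot.py 3.155
python3 - <<'E'
from look import *
c=get();pz=c['pc'][...,2];s=readout.sense();print(s['qpos'])
print([r for r in rect(c,(pz>.092)&(pz<.104),.1,60)],[r for r in rect(c,(pz>.06)&(pz<.08),.07,60)])
E
```

```text
clock: 44.5
eef_pos: [0.6678, 0.1157, 0.133]
tcp_rot: [-0.005, 1.0, -0.004, -0.01]
ft_force: [-0.3, 0.1, -0.3]
width: 0.6
[0.6677573  0.11567243 0.1329846 ] rotvec [ 0.0088 -0.0199  0.0043]
[ 0.13790079  0.33703195  1.65639019 -0.00584328  1.16864723 -1.43659278]
[(array([289., 230.]), array([669.8, 120.1]), 21.6, 21.4, 44.7)] [(array([444., 416.]), array([855.8, 265.2]), 18.4, 12.7, -88.9), (array([ 82., 196.]), array([652.8, -35.8]), 69.1, 40.0, 46.5), (array([288., 152.]), array([622. , 119.1]), 95.8, 25.5, 0.5), (array([522.,  92.]), array([580.8, 274.5]), 56.5, 54.7, 13.5)]
```

```bash
python3 -m pendant '[0.0033,0.0045,0,0.009,-0.02,0.004,0,0,0,0,0,0,0,0,-0.03,0,0,0,0,0,-0.03,0,0,0,0,0,-0.0205,0,0,0,0,0,0,0,0,0]'; python3 -m pendant '[0,0,0,0,0,0,0,0,0,0,0,0,0,0,0,0,0,0,0,0,0,0,0,0,0,0,0,0,0,0,0,0,0,0,0,0]' -1 40; python3 rot.py 3.155
```

```text
clock: 45.15
eef_pos: [0.6691, 0.1205, 0.0496]
tcp_rot: [-0.006, 1.0, 0.001, -0.002]
ft_force: [-0.3, -0.4, -0.0]
width: 0.598
clock: 45.75
eef_pos: [0.6741, 0.1199, 0.0561]
tcp_rot: [-0.007, 1.0, 0.001, 0.003]
ft_force: [-0.1, -5.7, 2.5]
width: 0.244
[0.67412415 0.11988725 0.05614835] rotvec [-0.002   0.0063  0.0001]
```

```bash
python3 -m pendant '[-0.0006,-0.0111,0,0,0,-0.1309,-0.002,-0.0109,0,0,0,-0.1309,-0.0034,-0.0106,0,0,0,-0.1309,-0.0048,-0.01,0,0,0,-0.1309,-0.0061,-0.0093,0,0,0,-0.1309,-0.0072,-0.0085,0,0,0,-0.1309,0,0,0,0,0,0,0,0,0,0,0,0]'; python3 rot.py 2.37
```

```text
clock: 46.55
eef_pos: [0.6504, 0.0583, 0.0562]
tcp_rot: [0.376, 0.927, 0.0, 0.005]
ft_force: [1.4, -7.6, 1.4]
width: 0.242
[0.65040558 0.05831389 0.05618887] rotvec [ 0.003   0.0089 -0.0003]
```

```bash
python3 -m pendant '[-0.0083,-0.0074,0,0,0,-0.1309,-0.0092,-0.0063,0,0,0,-0.1309,-0.0099,-0.005,0,0,0,-0.1309,-0.0105,-0.0037,0,0,0,-0.1309,-0.0109,-0.0023,0,0,0,-0.1309,-0.0111,-0.0009,0,0,0,-0.1309,0,0,0,0,0,0,0,0,0,0,0,0]'; python3 -m pendant '[-0.003,0,0,0,0,0,0,0,0,0,0,0,0,0,0,0,0,0]'; python3 rot.py 1.584
```

```text
clock: 47.35
eef_pos: [0.5889, 0.0305, 0.0561]
tcp_rot: [0.702, 0.712, -0.002, 0.005]
ft_force: [-4.6, -15.8, 5.1]
width: 0.244
clock: 47.65
eef_pos: [0.5877, 0.0305, 0.0562]
tcp_rot: [0.702, 0.712, -0.001, 0.006]
ft_force: [-0.2, -17.0, 2.0]
width: 0.242
[0.58767396 0.03054785 0.05619164] rotvec [ 0.0099  0.0075 -0.0012]
```

```bash
python3 -m pendant '[-0.002,-0.003,0,0,0,0,0,0,0,0,0,0]'; python3 -m pendant '[-0.002,-0.002,0,0,0,0,0,0,0,0,0,0]';  python3 -m pendant '[-0.002,0,0,0,0,0,0,0,0,0,0,0]'
```

```text
clock: 47.85
eef_pos: [0.5877, 0.0306, 0.0562]
tcp_rot: [0.703, 0.712, 0.003, 0.006]
ft_force: [6.9, -6.3, -3.8]
width: 0.242
clock: 48.05
eef_pos: [0.5877, 0.0306, 0.0563]
tcp_rot: [0.703, 0.711, 0.005, 0.006]
ft_force: [13.1, 0.2, -8.8]
width: 0.239
clock: 48.25
eef_pos: [0.5877, 0.0306, 0.0564]
tcp_rot: [0.703, 0.712, 0.006, 0.008]
ft_force: [17.8, -0.4, -13.1]
width: 0.24
```

```bash
python3 -m pendant '[0.002,0,0,0,0,0,0,0,0,0,0,0,0,0,0,0,0,0,0,0,0,0,0,0]' 0.3; python3 -m pendant '[0.003,0,0,0,0,0,0,0,0.03,0,0,0,0,0,0.04,0,0,0,0,0,0.04,0,0,0,-0.03,0,0.03,0,0,0,-0.04,0,0.03,0,0,0,-0.04,0,0,0,0,0,-0.04,0,0,0,0,0,0,0,0,0,0,0]'
python3 - <<'E'
from look import *
c=get('top');pz=c['pc'][...,2];print([r for r in rect(c,(pz>.06)&(pz<.085),.07,30) if 500<r[1][0]<700],[r for r in rect(c,(pz>.086)&(pz<.11),.098,20) if 500<r[1][0]<720])
rgb=c['image'].astype(int);h=cv2.cvtColor(c['image'],cv2.COLOR_RGB2HSV).astype(int)
for n,m in(('green',(abs(h[...,0]-62)<15)&(h[...,1]>80)),('red',((h[...,0]<5)|(h[...,0]>175))&(h[...,1]>150)),('mill',(pz>.115)&(pz<.16))):
  print(n,[r for r in rect(c,m,.075 if n!='mill' else .13,150) if 500<r[1][0]<850])
cv2.imwrite('pics/topend.png',c['image'][120:345,140:420][:,:,::-1])
w=get();pz=w['pc'][...,2];print([r for r in rect(w,(pz>.092)&(pz<.104),.1,60)],[r for r in rect(w,(pz>.06)&(pz<.08),.07,60)])
a=cv2.resize(c['image'][140:350,140:420],(600,450),interpolation=cv2.INTER_CUBIC);b=cv2.resize(w['image'],(200,150))
o=np.zeros((450,800,3),np.uint8);o[:,:600]=a;o[:150,600:]=b;cv2.imwrite('pics/end.png',o[:,:,::-1])
E
```

```text
clock: 48.65
eef_pos: [0.5815, 0.0302, 0.0544]
tcp_rot: [0.702, 0.712, 0.0, 0.002]
ft_force: [-0.1, -0.3, -0.4]
width: 0.65
clock: 49.55
eef_pos: [0.4301, 0.0302, 0.2235]
tcp_rot: [0.702, 0.712, -0.001, 0.001]
ft_force: [0.4, 0.0, -0.2]
width: 0.649
[(array([246., 227.]), array([584.5,  82. ]), 87.0, 21.7, -89.9), (array([175., 229.]), array([578.9, 274.8]), 54.4, 54.3, 0.6), (array([329., 202.]), array([ 640.6, -143.6]), 77.9, 53.5, -31.8), (array([295., 198.]), array([662.3, -49.7]), 57.9, 40.6, 73.3), (array([117., 198.]), array([663.9, 439.9]), 161.9, 46.8, -15.6), (array([ 70., 185.]), array([697.7, 553.6]), 189.3, 115.1, -18.2)] [(array([265., 226.]), array([586.4,  29.9]), 18.9, 18.8, 45.1), (array([329., 207.]), array([ 638.4, -139.9]), 64.7, 23.9, -75.0), (array([114., 198.]), array([664.2, 440.7]), 173.1, 55.0, -16.0), (array([ 63., 182.]), array([698.1, 561.8]), 190.5, 98.6, -15.2)]
green [(array([175., 229.]), array([578.8, 273.9]), 48.8, 48.7, 0.6)]
red [(array([353., 156.]), array([ 779. , -208.6]), 50.6, 48.2, -45.0)]
mill [(array([ 79., 188.]), array([684.7, 513.6]), 209.9, 204.9, -89.9)]
[(array([443., 190.]), array([585. ,  34.3]), 23.7, 21.0, -17.1)] [(array([551., 365.]), array([ 777.1, -194.6]), 50.6, 28.3, -37.9), (array([483., 319.]), array([ 673.7, -129.2]), 50.4, 4.7, -33.5), (array([486., 245.]), array([654.1, -35. ]), 66.3, 44.2, 45.2), (array([434., 138.]), array([585. ,  76.6]), 108.6, 26.1, -85.3)]
```

View pics/end.png

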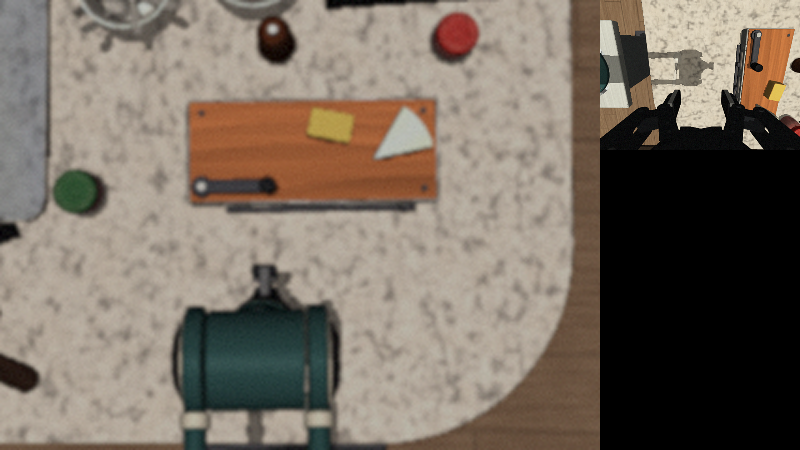

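```bash
python3 -c "
from bench import order,readout
print(readout.sense()['ft_force'],order.close_job())"
```

```text
the job is handed in; nothing more can be done
[0.44476979 0.19632945 1.05360624] None
```

I opened the handle, slid all three packs into slots of their own until each met the back, then turned the handle closed to its stop. The job was handed in at about 50 s on the robot's clock, with the arm lifted clear.

**Packs:** With the handle still open, each pack's outer end measured about 2 mm inside its mouth, which matches fully home. I did not re-measure the ends after closing.

**Handle:** The reaction rose to 18 N with no further movement, so the closed stop was reached. Afterwards the lever and grip were within about 1.5 mm of where they started, and the comb bar was back in its starting place in the top picture.

**Jars and mill:** The green jar moved by less than 1 mm in the measurements. The red jar read 1 to 4 mm off its first readings, but with different masks and at the same pixel, so I take it as unmoved. The mill stands upright in the top picture; my height mask for it missed, so I have no measured position.

**Things that disagreed:**
- **Tool point:** The fingertips sit 20 to 27 mm short of the stated TCP. My first grasp of the handle closed above the grip and touched its top at about 4 N. I found the real offset by touch and camera and used it for the rest.
- **Opening the handle:** The pads slipped along the grip near the end, with up to about 40 N at the wrist. The handle still reached open, and for closing I turned the tool with the lever instead.

I viewed 15 pictures, one over the budget of 14.

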